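# Clean and mask pump housings for the scan spray

### The job

Get the pump housings on the scanner plate ready for the matting spray: with the brush, one housing after the other along the row from the robot's left to its right, brush out every bore with at least two full strokes, each right down to the bottom and back up to the mouth. Then stand the brush back in the caddy's tube, and only then mask every housing: one blade from the rack into its lug slot, pushed down until its shoulder rests on the lug, and one cap from the tray on its bore, lying flat on the rim; spare blades stay in the rack and spare caps in the tray. The housings must end standing upright on the plate, and the reference ball, the plaster head and the gauge case are to be left alone.

Things in the scene. Friction and masses are not known exactly. Their poses are not given: they have to be found in the camera images.
- housing_a: turned aluminium pump housing, loose, about 0.75 kg: upright cup 90 mm high, 68 mm outside diameter, on an 88 mm foot flange 10 mm thick; blind bore 50 mm in diameter, open on top, its floor 10 mm above the underside. Slotted lug at the rim on its -x side; short nozzle on its +x side, 53 mm from the axis. Origin: centre of the underside; z up. Leftmost of the row (largest y). May be absent
- housing_b: same as housing_a (same size and axes). The middle of the row. May be absent
- housing_c: same as housing_a (same size and axes). The rightmost of the row (smallest y). May be absent
- housing_a_slot (a point): centre of the slot's mouth at the top of the lug of housing_a, level with its rim; axes as the housing's. The slot, 18 mm (x) by 6 mm (y) with a 2 mm lead-in chamfer, goes right through the lug, a block 34 mm wide, 28 mm thick, reaching 67 mm from the housing's axis; this point is 49 mm from that axis, 90 mm above the housing's underside
- housing_b_slot (a point): centre of the slot's mouth at the top of the lug of housing_b, level with its rim; axes as the housing's. The slot, 18 mm (x) by 6 mm (y) with a 2 mm lead-in chamfer, goes right through the lug, a block 34 mm wide, 28 mm thick, reaching 67 mm from the housing's axis; this point is 49 mm from that axis, 90 mm above the housing's underside
- housing_c_slot (a point): centre of the slot's mouth at the top of the lug of housing_c, level with its rim; axes as the housing's. The slot, 18 mm (x) by 6 mm (y) with a 2 mm lead-in chamfer, goes right through the lug, a block 34 mm wide, 28 mm thick, reaching 67 mm from the housing's axis; this point is 49 mm from that axis, 90 mm above the housing's underside
- cap_1: white plastic masking cap, loose, 30 g, one of three alike lying in the caddy's tray: disc 58 mm in diameter, 4 mm thick, below it a plug 44 mm in diameter, 8 mm long (38 mm in its last 3 mm) on which it stands, on top a grip bar 10 mm thick (y), 26 mm long (x), 26 mm high. Origin: centre of the disc's underside (level with the rim when the cap is on a housing); z up the grip bar
- cap_2: masking cap, same as cap_1 in size, axes and origin
- cap_3: masking cap, same as cap_1 in size, axes and origin
- blade_1: slot blade, loose, 60 g: steel blade 4 mm thick (y), 16 mm wide (x), 24 mm long (last 4 mm only 3 x 12 mm), under a black grip 10 mm thick (y), 26 mm wide (x), 42 mm high, whose underside is the shoulder that sets the depth. Origin: centre of that shoulder; z up the grip, blade along -z. Starts upright in the rack. All three are alike either way round
- blade_2: slot blade, same as blade_1 in size, axes and origin; also starts upright in the rack
- blade_3: slot blade, same as blade_1 in size, axes and origin; also starts upright in the rack
- brush: bore brush, loose, 100 g, 200 mm long, upright in the tube of the caddy, bristles down: white nylon bristle head 47 mm in diameter from 0 to 66 mm (the tips give way; stiff core 38 mm in diameter, 30 mm in the first 8 mm), thin wire stem, round wooden handle 20 mm in diameter from 115 to 200 mm. Origin: middle of the lower end; z along the brush towards the handle
- brush_tip (a point): lower end of the brush, the middle of the bristle end (same point as the brush's origin)
- caddy: fixed grey plastic caddy on the table, left or right of the plate: at its -x end an upright tube for the brush, at its +x end a shallow tray for the caps, 150 mm (x) by 130 mm (y), 22 mm high, walls and floor 4 mm. Origin: centre of the base's underside, 83 mm from the tube's axis
- caddy_tube (a point): centre of the floor of the caddy's brush tube, 8 mm above the table; the tube is 65 mm high from the table, 68 mm outside and 48 mm inside diameter
- caddy_tray (a point): centre of the floor of the caddy's cap tray, 4 mm above the table
- rack: fixed grey plastic blade rack on the table, on the other side of the plate: block 170 mm (x) by 46 mm (y) by 34 mm high, with three upright slots 18 mm (x) by 6 mm (y), 28 mm deep, at x = -50, 0 and 50 mm, in which the blades stand with their shoulders on its top. Origin: centre of its underside
- plate: fixed dark perforated base plate of the scanner, 310 mm (x) by 540 mm (y), 25 mm thick, on which the housings stand. Origin: centre of its underside
- ref_sphere: bystander, loose: white reference ball of 38 mm diameter on a stem and round steel foot (64 mm), 101 mm high. Origin: centre of the underside
- test_head: bystander, loose: small white plaster head, 130 mm high, 82 mm wide. Origin: centre of the underside
- gauge_case: bystander, loose: flat black gauge case, 70 mm (x) by 160 mm (y), 20 mm high, lying on the table. Origin: centre of the underside
Mind the look-alikes: they are no part of the job. Leave any green look-alike of the rack alone.

How it is judged:
By the outcome, as a careful person would: the job done as asked, in the order asked, and still so for the second after the job is handed in, with the robot touching nothing.
Of housing_a, housing_b, housing_c only 2 to 3 are there at a start; the rules pass over those that are not, and their reading is None.
At some moment in a run one of housing_a, housing_b, housing_c may be knocked a few centimetres aside while the robot is not near it.
It also fails if it takes over 210 s, if anything falls off the work surface, if the arm or the gripper's body presses on something with over 40 N, if the wrist force passes 120 N, or if a joint passes its speed limit or range.

### The arm

A 6-joint arm with a two-finger parallel gripper is mounted at the origin on the work surface. World frame = base frame: x ahead of the robot, y to its left, z up, the work surface at z = 0. Lengths are in m, angles in rad, forces in N, time in s.
With the tool pointing down it reaches from about 0.35 to 0.975 m from the base axis. Payload 4.9 kg.
Tool frame: the origin (TCP) lies at the very end of the fingers, on their centre line; the grasp point (between the pads) lies 19 mm behind it; x points along the fingers, y is the direction in which the jaws open and shut, and the axes are right-handed (so a half turn about x gives the same grasp; the last joint's range is limited). The gripper opens to 85 mm and grips with 20 to 120 N. Pads are 22 mm wide; open, the fingers measure 114 mm over their backs; the gripper's body (76 mm by 85 mm) begins 54 mm behind the grasp point. The pads swing forward as they close: fully open they stand 13 mm farther back than shut.
Start: joints at [1.165, 0.053, 1.613, -0, 1.476, -0.119], TCP at [0.177, 0.599, 0.231] pointing down, gripper open.
Joint ranges: [-3.01, 3.01], [-1.01, 2.22], [0.06, 2.58], [-1.02, 4.17], [0.09, 2.62], [-3.14, 3.14]. Speed limits (rad/s): [2.57, 2.57, 3.14, 3.14, 3.14, 3.14].

### API

Orientations are given as a rotation vector (axis times angle).
In Python, from station import ctrl, get_image, calibration, finish_job, search_frame, cut_out, mark_of gives the robot as it stands. The module is installed in compiled form; this text tells all that it offers.
- The arm moves only by the tool arm_command, never from a script. Its argument "plan" is a list that holds one entry, the list of rows, each a list of 7 numbers: the shift along the tool's x, y, z in m, then the turn, a rotation vector about the tool's x, y, z in degrees, then the finger opening in m, from 0 to 0.0854. A call has 1 to 20 rows; each row shifts and turns the pose as measured when the row begins, along the tool's axes as they then stand; what a row does not reach is not made up. A row lasts 1/12 s, in which the tool goes at most 41.7 mm and 7.16 degrees, less where a joint would pass 70% of its speed; a pose out of reach is approached as far as the arm can. A call with a gripper value outside its range is refused whole. The fingers move at their own pace and stop on an object; "squeeze" is the grip in N (left out, the last holds). Time passes only in rows, so rows that do not move let the fingers close. It gives the time, the measured TCP pose, the force and the opening at its end, in the units of the state.
- ctrl.get_obs(): the state, without advancing time (a new reading comes with each control period).
- get_image(name): name is "scene" or "top"; returns the picture (400x640x3 uint8, red, green, blue); there is no depth.
- calibration(name): a dict with "fx", "fy", "cx", "cy" (pixels), "k1" (the pictures are not rectified: a ray, as slopes to the right and down, at radius r is drawn at 1 + k1 r^2 times it, then the intrinsics apply), "cam_to_world" (4x4, takes a point from camera to world coordinates). Camera axes: x right, y down, z forward; pixel columns grow to the right and rows downward; lengths in m; the calibration is good to about 2 mm. A picture is of the moment at which its call begins. calibration takes no time and is no camera call.
- finish_job(): hands the job in, once; it reports no verdict.
Trained networks look in the newest picture that a camera, given by its name, has taken for a name from the list of things; names that differ only in an ending like _2 or _b are one class to them, and where a whole thing is asked for, a point or a joint stands for the part that bears it (a point fixed in the world has none). Each returns a list of dicts, best first, with "conf" (0 to 1); they miss things now and then, are a little off and sometimes report something else, mostly with a low value. They report only what shows in the picture. A call takes as long as a camera call. They do not tell look-alikes from the thing itself.
- search_frame(camera, thing): "at" ([x, y, z] in m, in the coordinates of the camera as it stood for that picture, good to about 4 mm: the middle of the surface that is visible of it).
- cut_out(camera, thing): "mask" (400x640 bool, what is visible of it).
- mark_of(camera, thing): "at" ([x, y, z] in m, in the coordinates of the camera as it stood for that picture, good to about 4 mm: a listed point, or the origin of a listed thing).
The state is a dict: "t": time; "q": joint angles; "dq": joint speeds; "effort": joint torques, N m; "tool_pos": TCP position; "tool_rot": TCP orientation; "contact_force": force on the tool from outside, world axes, zero at the start; "wrist_torque": the same for the moment, N m; "opening": finger opening in m.
Only numpy, scipy, OpenCV 4.12 (cv2) and the standard library are available. Lean on these libraries where they do the work, as an engineer would, in place of code of your own. Each camera call takes 0.05 s, during which the arm holds its last target. There are 200 camera calls.

## Working session

There is one attempt and no reset: what is moved stays moved. The work goes in short steps, Python scripts to look and compute and a tool call to move; the robot and the scene stay as the last step left them, time stands still between calls to the robot, and variables do not carry over. Pictures are saved under pics/ and viewed, about 12 in all and at most 16, crops included, and the job is handed in when it is done.

Besides the shell and the picture viewer there is one more tool, called after "Emit:" by a JSON object that holds its "api" and its "payload", one argument or row to a line. arm_command: Moves the arm, as the interface text tells. Its arguments: {"type":"object","properties":{"plan":{"type":"array","items":{"type":"array","items":{"type":"array","items":{"type":"number"}}}},"squeeze":{"type":"number"}},"required":["plan"]}

```bash
mkdir -p pics; cat > h.py <<'E'
import numpy as np, cv2
from scipy.spatial.transform import Rotation as R
from station import ctrl, get_image, calibration, finish_job, search_frame, cut_out, mark_of
def snap(cam,name=None):
    im=get_image(cam)
    if name: cv2.imwrite(f'pics/{name}.png',cv2.cvtColor(im,cv2.COLOR_RGB2BGR))
    return im
def w(cam,p):
    return (np.array(calibration(cam)['cam_to_world'])@np.r_[p,1])[:3]
def px(cam,p):
    c=calibration(cam); q=np.linalg.inv(np.array(c['cam_to_world']))@np.r_[p,1]
    s=q[:2]/q[2]; s=s*(1+c['k1']*(s@s)); return np.array([c['fx']*s[0]+c['cx'],c['fy']*s[1]+c['cy']])
def ray(cam,uv,z):
    "world point on plane z seen at pixel uv"
    c=calibration(cam); T=np.array(c['cam_to_world']); d=np.array([(uv[0]-c['cx'])/c['fx'],(uv[1]-c['cy'])/c['fy']])
    s=d.copy()
    for _ in range(20): s=d/(1+c['k1']*(s@s))
    v=T[:3,:3]@np.r_[s,1]; o=T[:3,3]; return o+v*(z-o[2])/v[2]
def look(cam,things,f=mark_of):
    for t in things:
        for d in f(cam,t): 
            p=w(cam,d['at']); print(cam,t,round(d['conf'],2),np.round(p,4),np.round(px(cam,p),0))
def st():
    o=ctrl.get_obs(); print('t',round(o['t'],2),'pos',np.round(o['tool_pos'],4),'R',np.round(R.from_rotvec(o['tool_rot']).as_matrix(),3).tolist(),'F',np.round(o['contact_force'],1),'op',round(o['opening'],4),'q',np.round(o['q'],2))
E
python3 - <<'E'
from h import *
st()
for c in ('scene','top'):
    snap(c,c+'0'); print(np.round(calibration(c)['cam_to_world'],3).tolist())
    look(c,['housing_a','housing_a_slot','cap_1','blade_1','brush','caddy_tube','caddy_tray','rack','plate','ref_sphere','test_head','gauge_case'])
E
```

```text
t 0.0 pos [0.1766 0.5989 0.2301] R [[-0.001, 0.283, 0.959], [-0.002, 0.959, -0.283], [-1.0, -0.002, -0.0]] F [0.5 1.2 0.4] op 0.0857 q [ 1.16  0.05  1.61  0.    1.48 -0.12]
[[0.274, 0.826, -0.493, 1.031], [0.962, -0.237, 0.138, -0.139], [-0.003, -0.512, -0.859, 1.11], [0.0, 0.0, 0.0, 1.0]]
scene housing_a 0.73 [ 0.5732 -0.1566  0.0235] [270. 262.]
scene housing_a 0.69 [0.577  0.1729 0.0276] [382. 234.]
scene housing_a 0.28 [0.5332 0.159  0.1131] [376. 208.]
scene housing_a_slot 0.96 [0.5325 0.1582 0.1146] [375. 207.]
scene cap_1 0.81 [ 0.5595 -0.3905  0.0073] [188. 282.]
scene cap_1 0.58 [ 0.5025 -0.4182  0.012 ] [175. 265.]
scene cap_1 0.51 [0.508  0.3736 0.0313] [436. 197.]
scene cap_1 0.49 [ 0.5051 -0.3566  0.012 ] [197. 260.]
scene blade_1 0.65 [0.5067 0.3749 0.0348] [437. 196.]
scene blade_1 0.59 [0.4564 0.375  0.0334] [430. 182.]
scene blade_1 0.53 [0.5523 0.3764 0.0325] [444. 209.]
scene brush 0.73 [ 0.4984 -0.4184  0.0128] [175. 264.]
scene brush 0.71 [ 0.4099 -0.3875  0.0045] [183. 235.]
scene brush 0.18 [ 0.5062 -0.3573  0.0099] [197. 261.]
scene caddy_tube 0.89 [ 0.4049 -0
[... 1474 characters left out ...]
 0.26 [ 0.4042 -0.3811  0.0088] [445. 227.]
top caddy_tube 0.88 [ 0.4037 -0.3806  0.0076] [444. 227.]
top caddy_tube 0.5 [0.5517 0.3738 0.0393] [182. 173.]
top caddy_tray 0.71 [ 0.5352 -0.386   0.0025] [444. 183.]
top caddy_tray 0.53 [0.4516 0.3787 0.0346] [180. 208.]
top rack 0.85 [ 0.2959  0.4793 -0.0017] [147. 263.]
top rack 0.77 [0.5048 0.3777 0.004 ] [183. 191.]
top plate 0.67 [0.5614 0.0024 0.0031] [312. 173.]
top ref_sphere 0.84 [ 0.3546  0.1731 -0.0005] [252. 244.]
top ref_sphere 0.3 [0.5018 0.3808 0.0301] [180. 191.]
top test_head 0.96 [0.2712 0.2954 0.0019] [209. 272.]
top test_head 0.19 [ 0.4082 -0.3778  0.008 ] [443. 226.]
top gauge_case 0.66 [ 0.3255 -0.1822  0.0013] [376. 255.]
```

View pics/scene0.png

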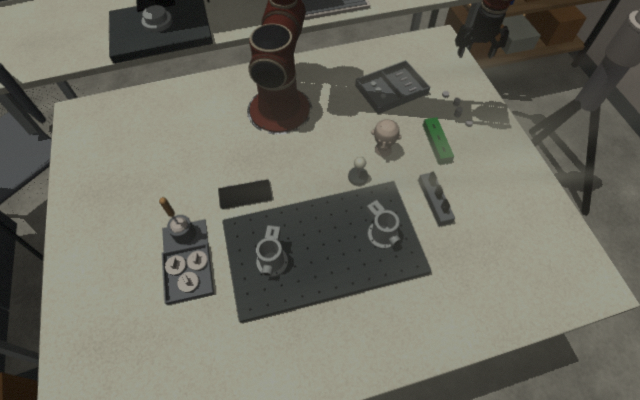

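View pics/top0.png

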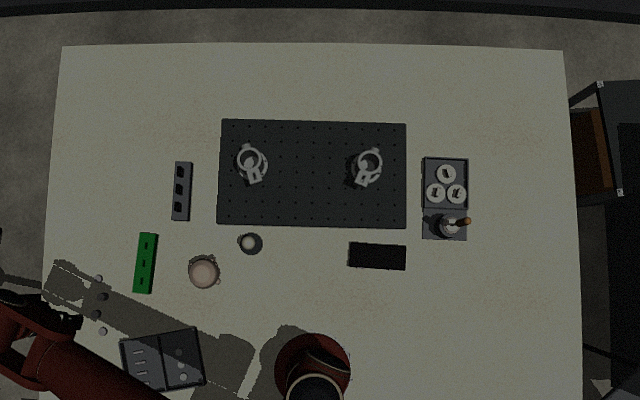

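```bash
python3 - <<'E'
from h import *
rows=[]
A=cv2.imread('pics/scene0.png');B=cv2.imread('pics/top0.png')
def crop(im,u,v,h=25): return cv2.resize(im[v-h:v+h,u-h:u+h],(260,260),interpolation=cv2.INTER_CUBIC)
r1=np.hstack([crop(A,382,225),crop(A,270,252),crop(A,176,222)])
r2=np.hstack([crop(B,253,165),crop(B,367,168),crop(B,450,222)])
cv2.imwrite('pics/m1.png',np.clip(np.vstack([r1,r2]).astype(float)*1.6,0,255).astype(np.uint8))
for c in ('scene','top'):
    for z in (.008,.208): print(c,z,px(c,[.405,-.384,z]).round(1))
for i in range(3):
    for c in ('scene','top'):
        get_image(c); look(c,['housing_a','housing_a_slot'])
        for t in('caddy_tube','brush'): look(c,[t])
E
```

```text
scene 0.008 [183.8 232.8]
scene 0.208 [161.4 198.4]
top 0.008 [445.6 226.9]
top 0.208 [468.9 220.6]
scene housing_a 0.9 [0.5798 0.1686 0.0264] [381. 235.]
scene housing_a 0.56 [ 0.5749 -0.1539  0.0208] [272. 263.]
scene housing_a_slot 0.55 [0.5333 0.1601 0.1145] [376. 207.]
scene caddy_tube 0.69 [ 0.4038 -0.3831  0.0059] [184. 233.]
scene caddy_tube 0.67 [ 0.5593  0.0008 -0.0029] [323. 248.]
scene brush 0.92 [ 0.4062 -0.3881  0.0058] [183. 234.]
scene brush 0.39 [0.4541 0.3801 0.0299] [431. 182.]
top housing_a 0.71 [0.577  0.1751 0.0243] [252. 166.]
top housing_a_slot 0.85 [0.5294 0.1574 0.114 ] [255. 176.]
top housing_a_slot 0.29 [ 0.5067 -0.3592  0.014 ] [437. 192.]
top caddy_tube 0.58 [ 0.404  -0.3826  0.0083] [445. 227.]
top caddy_tube 0.21 [ 3.524e-01  1.717e-01 -1.000e-04] [253. 244.]
top brush 0.69 [ 0.4089 -0.3816  0.0073] [445. 226.]
scene housing_a 0.82 [0.5747 0.1711 0.026 ] [381. 233.]
scene housing_a 0.63 [ 0.5728 -0.1509  0.0208] [272. 262.]
scene housing_a_slot 0.6 [0.5338 0.1584 0.1127] [376. 208.]
scene caddy_tube 0.89 [ 0.4043 -0.3866  0.0066] [183. 233.]
scene cadd
[... 941 characters left out ...]
  0.0099] [187. 282.]
scene housing_a_slot 0.25 [0.5067 0.3741 0.0312] [436. 196.]
scene caddy_tube 0.7 [ 0.4024 -0.3863  0.0066] [183. 232.]
scene brush 0.73 [ 0.4048 -0.3878  0.0067] [183. 233.]
scene brush 0.2 [0.5554 0.3744 0.036 ] [444. 209.]
top housing_a 0.87 [0.5763 0.1765 0.024 ] [252. 166.]
top housing_a 0.87 [ 0.5697 -0.1506  0.0229] [365. 169.]
top housing_a 0.47 [ 0.5096 -0.3544  0.0106] [435. 191.]
top housing_a_slot 0.94 [0.5321 0.1577 0.1158] [255. 175.]
top housing_a_slot 0.74 [ 0.5023 -0.4156  0.0106] [455. 194.]
top caddy_tube 0.96 [ 0.4037 -0.3795  0.0095] [444. 227.]
top brush 0.87 [ 0.4061 -0.3827  0.0091] [445. 226.]
top brush 0.35 [ 0.4063 -0.3801  0.0087] [444. 226.]
```

View pics/m1.png

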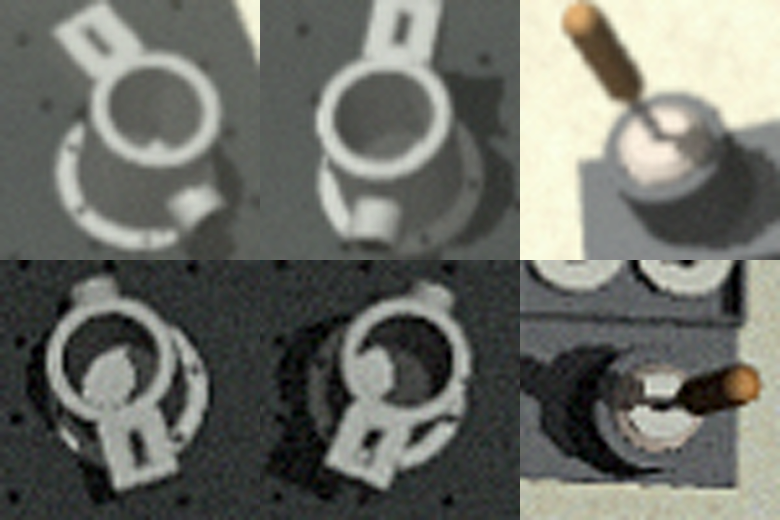

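```bash
cat > fit.py <<'E'
from h import *
from scipy.optimize import minimize
g=np.stack(np.meshgrid(np.arange(-76,46,1.5),np.arange(-46,46,1.5),indexing='ij'),-1).reshape(-1,2)/1000
r=np.hypot(*g.T); lug=(g[:,0]>-.067)&(g[:,0]<-.03)&(abs(g[:,1])<.017); slot=(abs(g[:,0]+.049)<.009)&(abs(g[:,1])<.003)
lab=np.where(((r>.025)&(r<.034)|lug&(r>.025))&~slot,1.,-1.)
keep=(r<.042)&(r>.018)|(abs(g[:,1])<.025)&(g[:,0]<-.03)
g,lab=g[keep],lab[keep]
def proj(cam,P):
    c=calibration(cam); T=np.linalg.inv(np.array(c['cam_to_world'])); q=P@T[:3,:3].T+T[:3,3]
    s=q[:,:2]/q[:,2:]; s=s*(1+c['k1']*(s**2).sum(1,keepdims=True)); return np.c_[c['fx']*s[:,0]+c['cx'],c['fy']*s[:,1]+c['cy']].astype(np.float32)
def score(p,ims,z=.115,g=g,lab=lab):
    c,s=np.cos(p[2]),np.sin(p[2]); P=np.c_[g@np.array([[c,s],[-s,c]])+p[:2],np.full(len(g),z)]; t=0
    for cam,im in ims.items():
        q=proj(cam,P); v=cv2.remap(im,q[None,:,0],q[None,:,1],cv2.INTER_LINEAR)[0]
        t+=np.corrcoef(v,lab)[0,1]
    return -t/len(ims)
def fit(p0,ims,**k):
    best=None
    for dy in np.radians(np.arange(-40,41,10)):
        for dx in (-.008,0,.008):
            for dv in (-.008,0,.008):
                p=np.array(p0)+[dx,dv,dy]; s=score(p,ims,**k)
                if best is None or s<best[0]: best=(s,p)
    m=minimize(score,best[1],args=(ims,) if not k else (ims,*k.values()),method='Nelder-Mead',options=dict(initial_simplex=best[1]+np.array([[0,0,0],[.004,0,0],[0,.004,0],[0,0,.1]]),xatol=1e-5,fatol=1e-6))
    return m.x,-m.fun
def grab(cams=('scene','top'),n=3):
    return {c:cv2.GaussianBlur(np.mean([get_image(c).astype(np.float32).mean(2) for _ in range(n)],0).astype(np.float32),(0,0),.6) for c in cams}
def housings(guess,n=2):
    ims=grab(n=n)
    for p0 in guess:
        for sub in (ims,{'scene':ims['scene']},{'top':ims['top']}):
            p,s=fit(p0,sub); print(list(sub),'xy',p[:2].round(4),'yaw',np.degrees(p[2]).round(1),'slot',(p[:2]-.049*np.array([np.cos(p[2]),np.sin(p[2])])).round(4),'s',round(s,3))
E
python3 - <<'E'
from fit import *
housings([(.577,.172,.3),(.571,-.153,-.2)])
for c,uv in (('scene',(162.5,200.8)),('top',(467.3,221.))): print(ray(c,uv,.205))
st()
E
```

```text
['scene', 'top'] xy [0.5782 0.1735] yaw 17.2 slot [0.5314 0.159 ] s 0.795
['scene'] xy [0.5788 0.1723] yaw 17.4 slot [0.5321 0.1577] s 0.88
['top'] xy [0.5776 0.1747] yaw 17.3 slot [0.5308 0.1601] s 0.775
['scene', 'top'] xy [ 0.5718 -0.1516] yaw -24.4 slot [ 0.5272 -0.1314] s 0.803
['scene'] xy [ 0.5721 -0.1525] yaw -24.5 slot [ 0.5275 -0.1322] s 0.882
['top'] xy [ 0.5713 -0.1504] yaw -24.3 slot [ 0.5266 -0.1302] s 0.76
[ 0.41095832 -0.38278675  0.205     ]
[ 0.40433293 -0.38089395  0.205     ]
t 3.0 pos [0.1768 0.5994 0.2313] R [[-0.0, 0.283, 0.959], [-0.0, 0.959, -0.283], [-1.0, -0.0, -0.0]] F [-0.  -0.4 -0.3] op 0.0855 q [ 1.16  0.05  1.61  0.    1.48 -0.12]
```

```bash
cat >> h.py <<'E'
def go(x,y,z,jaw=None):
    "print turn about tool x (deg), then total shift in tool axes after the turn"
    o=ctrl.get_obs(); M=R.from_rotvec(o['tool_rot']).as_matrix(); a=np.degrees(np.arctan2(M[1,1],M[0,1])); 
    j=a if jaw is None else a+(jaw-a+90)%180-90
    c,s=np.cos(np.radians(j)),np.sin(np.radians(j)); N=np.array([[0,c,s],[0,s,-c],[-1,0,0]])
    err=np.degrees(R.from_matrix(M.T@N).as_rotvec())
    d=N.T@(np.array([x,y,z])-o['tool_pos']); print('jaw',a.round(1),'turn',err.round(2),'shift(after turn)',d.round(4),'dist',np.linalg.norm(d).round(3),'q6 end',np.degrees(np.arctan2(y,x)-np.radians(j)).round(0))
E
```

Emit:
{"api": "arm_command", "payload": {
  "plan": [
    [[-0.006,-0.021,0.03,0,0,0,0.06],[-0.006,-0.021,0.03,0,0,0,0.06],[-0.006,-0.021,0.03,0,0,0,0.06],[-0.006,-0.021,0.03,0,0,0,0.06],[-0.006,-0.021,0.03,0,0,0,0.06],[-0.006,-0.021,0.03,0,0,0,0.06],[-0.006,-0.021,0.03,0,0,0,0.06],[-0.006,-0.021,0.03,0,0,0,0.06],[-0.006,-0.021,0.03,0,0,0,0.06],[-0.006,-0.021,0.03,0,0,0,0.06],[-0.006,-0.021,0.03,0,0,0,0.06],[-0.006,-0.021,0.03,0,0,0,0.06],[-0.006,-0.021,0.03,0,0,0,0.06],[-0.006,-0.021,0.03,0,0,0,0.06],[0,-0.039,0.008,0,0,0,0.06],[0,-0.039,0.008,0,0,0,0.06],[0,-0.039,0.008,0,0,0,0.06],[0,-0.039,0.008,0,0,0,0.06],[0,-0.039,0.008,0,0,0,0.06],[0,-0.039,0.008,0,0,0,0.06]]
  ]
}}

```text
t: 4.67
tool_pos: [0.4922, -0.0625, 0.3197]
tool_rot: [0.214, 1.553, -0.211]
contact_force: [2.0, 0.1, -0.3]
opening: 0.0602
```

```bash
python3 -c "
from h import *
st(); go(.405,-.383,.29)"
```

```text
t 4.67 pos [ 0.4922 -0.0625  0.3197] R [[0.008, 0.268, 0.963], [0.001, 0.964, -0.268], [-1.0, 0.003, 0.007]] F [ 2.   0.1 -0.3] op 0.0602 q [-0.28 -0.3   1.79  0.    1.65 -1.58]
jaw 74.5 turn [-0.    0.42 -0.18] shift(after turn) [ 0.0297 -0.3322  0.0017] dist 0.333 q6 end -118.0
```

Emit:
{"api": "arm_command", "payload": {
  "plan": [
    [[0.003,-0.033,0,0,0,0,0.06],[0.003,-0.033,0,0,0,0,0.06],[0.003,-0.033,0,0,0,0,0.06],[0.003,-0.033,0,0,0,0,0.06],[0.003,-0.033,0,0,0,0,0.06],[0.003,-0.033,0,0,0,0,0.06],[0.003,-0.033,0,0,0,0,0.06],[0.003,-0.033,0,0,0,0,0.06],[0.003,-0.033,0,0,0,0,0.06],[0.003,-0.033,0,0,0,0,0.06],[0,0,0,0,0,0,0.06]]
  ]
}}

```text
t: 5.58
tool_pos: [0.3944, -0.4022, 0.2898]
tool_rot: [0.217, 1.546, -0.221]
contact_force: [-1.1, 0.1, 0.4]
opening: 0.0601
```

```bash
python3 -c "
from h import *
st(); go(.405,-.383,.148)"
```

```text
t 5.58 pos [ 0.3944 -0.4022  0.2898] R [[0.013, 0.276, 0.961], [-0.004, 0.961, -0.276], [-1.0, -0.0, 0.014]] F [-1.1  0.1  0.4] op 0.0601 q [-0.93 -0.13  1.69  0.01  1.57 -2.22]
jaw 74.0 turn [0.   0.81 0.03] shift(after turn) [0.1418 0.0214 0.0048] dist 0.144 q6 end -117.0
```

Emit:
{"api": "arm_command", "payload": {
  "plan": [
    [[0,0.0205,0.005,0,0.8,0,0.06],[0,0,0,0,0,0,0.06],[0.024,0,0,0,0,0,0.06],[0.024,0,0,0,0,0,0.06],[0.024,0,0,0,0,0,0.06],[0.024,0,0,0,0,0,0.06],[0.024,0,0,0,0,0,0.06],[0.018,0,0,0,0,0,0.06],[0,0,0,0,0,0,0.06],[0,0,0,0,0,0,0.06]]
  ]
}}

```text
t: 6.42
tool_pos: [0.4061, -0.3851, 0.1505]
tool_rot: [0.215, 1.554, -0.225]
contact_force: [0.9, -0.1, 1.3]
opening: 0.0601
```

```bash
python3 -c "
from h import *
st(); go(.405,-.383,.148)
snap('scene','s2');snap('top','t2')
A=cv2.imread('pics/scene0.png')
A=cv2.imread('pics/s2.png');B=cv2.imread('pics/t2.png')
c=lambda im,u,v,h=35:cv2.resize(im[v-h:v+h,u-h:u+h],(390,390),interpolation=cv2.INTER_CUBIC)
cv2.imwrite('pics/m2.png',np.clip(np.hstack([c(A,170,210),c(B,455,220)])*1.5,0,255).astype(np.uint8))"
```

```text
t 6.42 pos [ 0.4061 -0.3851  0.1505] R [[0.004, 0.277, 0.961], [-0.007, 0.961, -0.277], [-1.0, -0.005, 0.006]] F [ 0.9 -0.1  1.3] op 0.0601 q [-0.89 -0.04  1.85 -0.    1.33 -2.18]
jaw 73.9 turn [0.   0.35 0.31] shift(after turn) [ 0.0025  0.0017 -0.0016] dist 0.003 q6 end -117.0
```

View pics/m2.png

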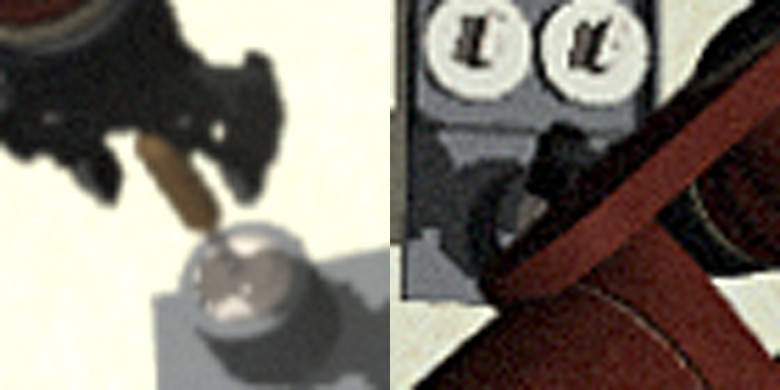

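Emit:
{"api": "arm_command", "payload": {
  "plan": [
    [[0.0025,0.0017,-0.0008,0,0.3,0.3,0.04],[0,0,0,0,0,0,0.03],[0,0,0,0,0,0,0.01],[0,0,0,0,0,0,0.01],[0,0,0,0,0,0,0.01],[0,0,0,0,0,0,0.01],[0,0,0,0,0,0,0.01]]
  ],
  "squeeze": 50
}}

```text
t: 7.1
tool_pos: [0.4085, -0.3863, 0.1559]
tool_rot: [0.213, 1.55, -0.226]
contact_force: [0.9, 0.0, -0.7]
opening: 0.0185
```

Emit:
{"api": "arm_command", "payload": {
  "plan": [
    [[-0.012,0,0,0,0,0,0.01],[-0.016,0,0,0,0,0,0.01],[-0.02,0,0,0,0,0,0.01],[-0.03,0,0,0,0,0,0.01],[-0.03,0,0,0,0,0,0.01],[-0.03,0,0,0,0,0,0.01],[-0.03,0,0,0,0,0,0.01],[-0.02,0,0,0,0,0,0.01],[-0.01,0,0,0,0,0,0.01],[0,0,0,0,0,0,0.01]]
  ]
}}

```text
t: 7.93
tool_pos: [0.4052, -0.3826, 0.3669]
tool_rot: [0.215, 1.553, -0.224]
contact_force: [0.9, -0.0, -0.5]
opening: 0.019
```

```bash
python3 -c "
from h import *
st(); go(.578,.173,.35)
im=snap('scene','s3');snap('top')
look('scene',['brush','brush_tip']);look('top',['brush','brush_tip'])"
```

```text
t 7.93 pos [ 0.4052 -0.3826  0.3669] R [[0.006, 0.277, 0.961], [-0.007, 0.961, -0.276], [-1.0, -0.005, 0.008]] F [ 0.9 -0.  -0.5] op 0.019 q [-0.89 -0.16  1.59  0.    1.7  -2.18]
jaw 73.9 turn [0.   0.43 0.28] shift(after turn) [0.0169 0.5817 0.0124] dist 0.582 q6 end -57.0
scene brush 0.89 [ 0.4003 -0.3851  0.2171] [160. 195.]
scene brush 0.63 [ 0.3537  0.1749 -0.0037] [357. 177.]
top brush 0.56 [ 0.406  -0.3803  0.2197] [469. 220.]
top brush_tip 0.54 [ 0.4059 -0.3825  0.2233] [470. 220.]
top brush_tip 0.45 [ 0.5075 -0.3565  0.0125] [436. 192.]
```

Emit:
{"api": "arm_command", "payload": {
  "plan": [
    [[0,0.02,0.0007,0,0.4,0.3,0.01],[0,0.034,0.0007,0,0,0,0.01],[0,0.034,0.0007,0,0,0,0.01],[0,0.034,0.0007,0,0,0,0.01],[0,0.034,0.0007,0,0,0,0.01],[0,0.034,0.0007,0,0,0,0.01],[0,0.034,0.0007,0,0,0,0.01],[0,0.034,0.0007,0,0,0,0.01],[0,0.034,0.0007,0,0,0,0.01],[0,0.034,0.0007,0,0,0,0.01],[0,0.034,0.0007,0,0,0,0.01],[0,0.034,0.0007,0,0,0,0.01],[0,0.034,0.0007,0,0,0,0.01],[0,0.034,0.0007,0,0,0,0.01],[0,0.034,0.0007,0,0,0,0.01],[0,0.034,0.0007,0,0,0,0.01],[0,0.034,0.0007,0,0,0,0.01],[0,0.015,0.0007,0,0,0,0.01],[0,0,0,0,0,0,0.01],[0,0,0,0,0,0,0.01]]
  ]
}}

```text
t: 9.9
tool_pos: [0.5754, 0.1988, 0.3277]
tool_rot: [0.237, 1.62, -0.216]
contact_force: [-0.2, -0.2, -0.8]
opening: 0.0187
```

```bash
python3 -c "
from fit import *
st()
housings([(.578,.173,.3),(.571,-.152,-.42)],n=1)
snap('scene','s4'); look('scene',['brush_tip','brush']); go(.578,.1735,.27)"
```

```text
t 9.9 pos [0.5754 0.1988 0.3277] R [[-0.058, 0.282, 0.958], [0.022, 0.959, -0.281], [-0.998, 0.004, -0.062]] F [-0.2 -0.2 -0.8] op 0.0187 q [ 0.2   0.01  1.5   0.03  1.69 -1.09]
['scene', 'top'] xy [0.5782 0.1729] yaw 16.9 slot [0.5313 0.1586] s 0.657
['scene'] xy [0.5789 0.172 ] yaw 17.1 slot [0.5321 0.1576] s 0.867
['top'] xy [0.5767 0.1746] yaw 18.3 slot [0.5302 0.1592] s 0.498
['scene', 'top'] xy [ 0.5718 -0.1516] yaw -24.5 slot [ 0.5272 -0.1313] s 0.804
['scene'] xy [ 0.5722 -0.1526] yaw -24.5 slot [ 0.5276 -0.1323] s 0.882
['top'] xy [ 0.5713 -0.1505] yaw -24.4 slot [ 0.5267 -0.1303] s 0.759
scene brush_tip 0.86 [0.567  0.2018 0.1806] [399. 202.]
scene brush_tip 0.58 [ 0.4981 -0.4167  0.0136] [175. 263.]
jaw 73.4 turn [ 0.01 -3.41 -0.35] shift(after turn) [ 0.0596 -0.0221  0.0088] dist 0.064 q6 end -57.0
```

View pics/s4.png

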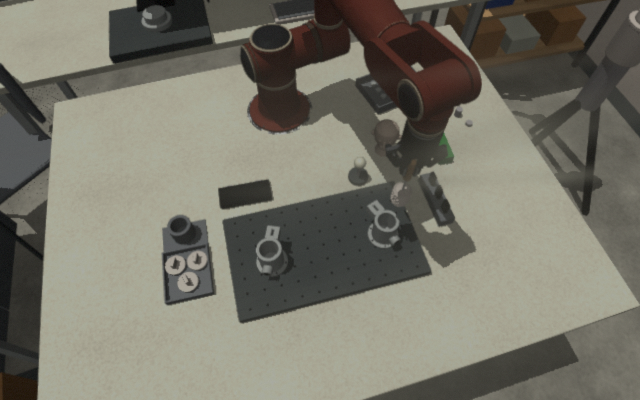

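Emit:
{"api": "arm_command", "payload": {
  "plan": [
    [[0,0,0,0,-3.4,-0.3,0.01],[0,-0.011,0.0045,0,0,0,0.01],[0,-0.011,0.0045,0,0,0,0.01],[0.02,0,0,0,0,0,0.01],[0.02,0,0,0,0,0,0.01],[0.01,0,0,0,0,0,0.01],[0,0,0,0,0,0,0.01],[0,0,0,0,0,0,0.01]]
  ]
}}

```text
t: 10.82
tool_pos: [0.5803, 0.1618, 0.2829]
tool_rot: [0.237, 1.55, -0.235]
contact_force: [0.0, 1.1, -1.2]
opening: 0.0187
```

```bash
python3 -c "
from h import *
st(); go(.578,.1733,.183)
get_image('scene');look('scene',['brush_tip'])"
```

```text
t 10.82 pos [0.5803 0.1618 0.2829] R [[0.008, 0.296, 0.955], [0.0, 0.955, -0.296], [-1.0, 0.003, 0.007]] F [ 0.   1.1 -1.2] op 0.0187 q [ 0.15 -0.03  1.61 -0.    1.55 -1.12]
jaw 72.8 turn [-0.    0.41 -0.14] shift(after turn) [ 0.0999  0.0103 -0.0056] dist 0.101 q6 end -56.0
```

Emit:
{"api": "arm_command", "payload": {
  "plan": [
    [[0,0.0103,-0.0056,0,0.4,-0.1,0.01],[0,0,0,0,0,0,0.01],[0,0,0,0,0,0,0.01]]
  ]
}}

```text
t: 11.17
tool_pos: [0.5791, 0.1751, 0.2865]
tool_rot: [0.238, 1.554, -0.233]
contact_force: [-0.5, -0.6, -0.9]
opening: 0.0189
```

```bash
python3 -c "
from h import *
st(); go(.578,.1733,.183)
get_image('scene');look('scene',['brush_tip']);get_image('scene');look('scene',['brush_tip']); go(.578,.1733,.183)"
```

```text
t 11.17 pos [0.5791 0.1751 0.2865] R [[0.005, 0.296, 0.955], [0.002, 0.955, -0.296], [-1.0, 0.003, 0.004]] F [-0.5 -0.6 -0.9] op 0.0189 q [ 0.17 -0.02  1.6   0.    1.56 -1.1 ]
jaw 72.8 turn [-0.    0.22 -0.19] shift(after turn) [ 0.1035 -0.002  -0.0006] dist 0.104 q6 end -56.0
scene brush_tip 0.89 [0.5806 0.1783 0.1375] [390. 216.]
scene brush_tip 0.28 [0.5745 0.1743 0.1366] [387. 215.]
jaw 72.8 turn [-0.    0.18 -0.17] shift(after turn) [ 0.1029 -0.0015 -0.0005] dist 0.103 q6 end -56.0
```

Emit:
{"api": "arm_command", "payload": {
  "plan": [
    [[0.008,-0.0015,-0.0005,0,0.2,-0.15,0.01],[0.015,0,0,0,0,0,0.01],[0.015,0,0,0,0,0,0.01],[0.015,0,0,0,0,0,0.01],[0.015,0,0,0,0,0,0.01],[0.012,0,0,0,0,0,0.01],[0.008,0,0,0,0,0,0.01],[0.004,0,0,0,0,0,0.01],[0,0,0,0,0,0,0.01]]
  ]
}}

```text
t: 12.12
tool_pos: [0.5774, 0.1723, 0.1871]
tool_rot: [0.236, 1.559, -0.237]
contact_force: [0.1, -0.6, -1.1]
opening: 0.0188
```

```bash
python3 -c "
from h import *
st(); go(.578,.1733,.183)"
```

```text
t 12.12 pos [0.5774 0.1723 0.1871] R [[-0.001, 0.297, 0.955], [-0.001, 0.955, -0.297], [-1.0, -0.001, -0.001]] F [ 0.1 -0.6 -1.1] op 0.0188 q [ 0.17  0.03  1.71 -0.    1.4  -1.1 ]
jaw 72.7 turn [-0.   -0.06  0.05] shift(after turn) [0.0041 0.0012 0.0002] dist 0.004 q6 end -56.0
```

Emit:
{"api": "arm_command", "payload": {
  "plan": [
    [[0.003,0.0006,0,0,0,0,0.01],[0.003,0,0,0,0,0,0.01],[0.003,0,0,0,0,0,0.01]]
  ]
}}

```text
t: 12.37
tool_pos: [0.5794, 0.1731, 0.181]
tool_rot: [0.237, 1.554, -0.236]
contact_force: [-1.9, -1.3, 11.2]
opening: 0.0187
```

Emit:
{"api": "arm_command", "payload": {
  "plan": [
    [[-0.01,0,0,0,0,0,0.01],[-0.02,0,0,0,0,0,0.01],[-0.02,0,0,0,0,0,0.01],[-0.02,0,0,0,0,0,0.01],[-0.016,0,0,0,0,0,0.01],[-0.008,0,0,0,0,0,0.01],[0,0,0,0,0,0,0.01]]
  ]
}}

```text
t: 12.95
tool_pos: [0.5804, 0.1735, 0.2856]
tool_rot: [0.238, 1.547, -0.234]
contact_force: [0.2, 0.6, -1.1]
opening: 0.0191
```

```bash
python3 -c "
from h import *
st(); go(.578,.1733,.183)"
```

```text
t 12.95 pos [0.5804 0.1735 0.2856] R [[0.011, 0.296, 0.955], [0.001, 0.955, -0.296], [-1.0, 0.004, 0.01]] F [ 0.2  0.6 -1.1] op 0.0191 q [ 0.17 -0.03  1.6  -0.    1.55 -1.1 ]
jaw 72.8 turn [-0.    0.56 -0.26] shift(after turn) [ 0.1026 -0.0009 -0.0022] dist 0.103 q6 end -56.0
```

Second stroke down and up; tip is 22 mm above the rim now.

Emit:
{"api": "arm_command", "payload": {
  "plan": [
    [[0.008,-0.0009,-0.002,0,0.5,-0.2,0.01],[0.015,0,0,0,0,0,0.01],[0.015,0,0,0,0,0,0.01],[0.015,0,0,0,0,0,0.01],[0.015,0,0,0,0,0,0.01],[0.012,0,0,0,0,0,0.01],[0.008,0,0,0,0,0,0.01],[0.004,0,0,0,0,0,0.01],[0.003,0,0,0,0,0,0.01],[0.003,0,0,0,0,0,0.01],[0.003,0,0,0,0,0,0.01]]
  ]
}}

```text
t: 13.87
tool_pos: [0.5785, 0.1726, 0.1812]
tool_rot: [0.235, 1.556, -0.237]
contact_force: [-5.1, -1.0, 8.8]
opening: 0.0187
```

Emit:
{"api": "arm_command", "payload": {
  "plan": [
    [[-0.01,0,0,0,0,0,0.01],[-0.02,0,0,0,0,0,0.01],[-0.02,0,0,0,0,0,0.01],[-0.02,0,0,0,0,0,0.01],[-0.016,0,0,0,0,0,0.01],[-0.008,0,0,0,0,0,0.01],[0,0,0,0,0,0,0.01]]
  ]
}}

```text
t: 14.45
tool_pos: [0.5793, 0.1733, 0.2837]
tool_rot: [0.237, 1.552, -0.235]
contact_force: [0.2, -0.5, -0.6]
opening: 0.0188
```

```bash
python3 -c "
from fit import *
st(); go(.578,.1733,.183); housings([(.578,.173,.3)],n=1)
look('scene',['brush_tip'])"
```

```text
t 14.45 pos [0.5793 0.1733 0.2837] R [[0.006, 0.296, 0.955], [0.001, 0.955, -0.296], [-1.0, 0.002, 0.005]] F [ 0.2 -0.5 -0.6] op 0.0188 q [ 0.17 -0.02  1.6  -0.    1.56 -1.1 ]
jaw 72.8 turn [-0.    0.3  -0.13] shift(after turn) [ 0.1007 -0.0003 -0.0013] dist 0.101 q6 end -56.0
['scene', 'top'] xy [0.5787 0.1726] yaw 17.9 slot [0.532  0.1576] s 0.278
['scene'] xy [0.5786 0.1727] yaw 18.4 slot [0.5321 0.1572] s 0.616
['top'] xy [0.5661 0.1605] yaw 67.3 slot [0.5472 0.1153] s 0.292
scene brush_tip 0.63 [0.5812 0.1763 0.1354] [389. 217.]
scene brush_tip 0.37 [ 0.4884 -0.3884 -0.0037] [187. 260.]
```

Emit:
{"api": "arm_command", "payload": {
  "plan": [
    [[0.008,0,-0.001,0,0.3,-0.1,0.01],[0.015,0,0,0,0,0,0.01],[0.015,0,0,0,0,0,0.01],[0.015,0,0,0,0,0,0.01],[0.015,0,0,0,0,0,0.01],[0.012,0,0,0,0,0,0.01],[0.008,0,0,0,0,0,0.01],[0.004,0,0,0,0,0,0.01],[0.003,0,0,0,0,0,0.01],[0.003,0,0,0,0,0,0.01],[0.003,0,0,0,0,0,0.01]]
  ]
}}

```text
t: 15.52
tool_pos: [0.5785, 0.1736, 0.1801]
tool_rot: [0.236, 1.56, -0.236]
contact_force: [-4.2, -1.7, 12.8]
opening: 0.0189
```

Emit:
{"api": "arm_command", "payload": {
  "plan": [
    [[-0.01,0,0,0,0,0,0.01],[-0.02,0,0,0,0,0,0.01],[-0.02,0,0,0,0,0,0.01],[-0.02,0,0,0,0,0,0.01],[-0.02,0,0,0,0,0,0.01],[-0.02,0,0,0,0,0,0.01],[-0.02,0,0,0,0,0,0.01],[-0.01,0,0,0,0,0,0.01],[0,0,0,0,0,0,0.01]]
  ]
}}

```text
t: 16.27
tool_pos: [0.5758, 0.1739, 0.3181]
tool_rot: [0.234, 1.574, -0.238]
contact_force: [1.0, -0.5, -0.9]
opening: 0.0186
```

```bash
python3 -c "
from fit import *
st(); housings([(.571,-.152,-.42)],n=1); go(.5718,-.1516,.31)"
```

```text
t 16.27 pos [0.5758 0.1739 0.3181] R [[-0.016, 0.296, 0.955], [-0.0, 0.955, -0.296], [-1.0, -0.005, -0.015]] F [ 1.  -0.5 -0.9] op 0.0186 q [ 0.17 -0.03  1.55  0.    1.63 -1.1 ]
['scene', 'top'] xy [ 0.5717 -0.1517] yaw -24.5 slot [ 0.5271 -0.1314] s 0.803
['scene'] xy [ 0.5721 -0.1526] yaw -24.5 slot [ 0.5275 -0.1322] s 0.882
['top'] xy [ 0.5714 -0.1504] yaw -24.3 slot [ 0.5267 -0.1303] s 0.76
jaw 72.8 turn [-0.   -1.06  0.38] shift(after turn) [ 0.0055 -0.3118  0.0931] dist 0.325 q6 end -88.0
```

Emit:
{"api": "arm_command", "payload": {
  "plan": [
    [[0,-0.015,0.005,0,-1,0.4,0.01],[0,-0.024,0.007,0,0,0,0.01],[0,-0.024,0.007,0,0,0,0.01],[0,-0.024,0.007,0,0,0,0.01],[0,-0.024,0.007,0,0,0,0.01],[0,-0.024,0.007,0,0,0,0.01],[0,-0.024,0.007,0,0,0,0.01],[0,-0.024,0.007,0,0,0,0.01],[0,-0.024,0.007,0,0,0,0.01],[0,-0.024,0.007,0,0,0,0.01],[0,-0.024,0.007,0,0,0,0.01],[0,-0.024,0.007,0,0,0,0.01],[0,-0.015,0.005,0,0,0,0.01],[0,-0.006,0.002,0,0,0,0.01],[0,0,0,0,0,0,0.01]]
  ]
}}

```text
t: 17.62
tool_pos: [0.5578, -0.1497, 0.2758]
tool_rot: [0.237, 1.616, -0.232]
contact_force: [-0.3, 0.2, -0.8]
opening: 0.0189
```

```bash
python3 -c "
from fit import *
st(); go(.5718,-.1516,.285)"
```

```text
t 17.62 pos [ 0.5578 -0.1497  0.2758] R [[-0.056, 0.292, 0.955], [0.012, 0.956, -0.292], [-0.998, -0.005, -0.057]] F [-0.3  0.2 -0.8] op 0.0189 q [-0.39 -0.04  1.64 -0.01  1.61 -1.66]
jaw 73.0 turn [-0.01 -3.28  0.31] shift(after turn) [-0.0092  0.0023  0.0139] dist 0.017 q6 end -88.0
```

Emit:
{"api": "arm_command", "payload": {
  "plan": [
    [[-0.012,0,0,0,0,0,0.01],[0,0,0,0,-3.3,0.3,0.01],[0,0,0,0,0,0,0.01],[0,0.002,0.01,0,0,0,0.01],[0,0,0,0,0,0,0.01],[0,0,0,0,0,0,0.01]]
  ]
}}

```text
t: 18.12
tool_pos: [0.5692, -0.1458, 0.287]
tool_rot: [0.232, 1.564, -0.226]
contact_force: [-0.4, 0.4, -0.6]
opening: 0.0186
```

```bash
python3 -c "
from fit import *
st(); go(.5718,-.1516,.183); get_image('scene'); look('scene',['brush_tip','housing_a']); go(.5718,-.1516,.183)"
```

```text
t 18.12 pos [ 0.5692 -0.1458  0.287 ] R [[-0.005, 0.287, 0.958], [0.004, 0.958, -0.287], [-1.0, 0.003, -0.006]] F [-0.4  0.4 -0.6] op 0.0186 q [-0.38 -0.06  1.63  0.    1.57 -1.66]
jaw 73.3 turn [ 0.   -0.32 -0.15] shift(after turn) [ 0.104  -0.0048  0.0042] dist 0.104 q6 end -88.0
scene brush_tip 0.93 [ 0.5685 -0.1468  0.1416] [269. 242.]
scene brush_tip 0.45 [0.5765 0.1718 0.0278] [382. 234.]
scene housing_a 0.8 [0.5787 0.1716 0.0242] [382. 235.]
scene housing_a 0.58 [ 0.5716 -0.1549  0.0202] [271. 262.]
jaw 73.3 turn [ 0.   -0.32 -0.15] shift(after turn) [ 0.1036 -0.0043  0.0044] dist 0.104 q6 end -88.0
```

Emit:
{"api": "arm_command", "payload": {
  "plan": [
    [[0,-0.0043,0.0044,0,-0.3,-0.15,0.01],[0,0,0,0,0,0,0.01],[0.008,0,0,0,0,0,0.01],[0.005,0,0,0,0,0,0.01],[0,0,0,0,0,0,0.01]]
  ]
}}

```text
t: 18.68
tool_pos: [0.5723, -0.1524, 0.2722]
tool_rot: [0.229, 1.559, -0.23]
contact_force: [-0.1, -0.8, -1.5]
opening: 0.0188
```

```bash
python3 -c "
from fit import *
st(); go(.5718,-.1516,.183)"
```

```text
t 18.68 pos [ 0.5723 -0.1524  0.2722] R [[-0.001, 0.288, 0.958], [-0.0, 0.958, -0.288], [-1.0, -0.001, -0.001]] F [-0.1 -0.8 -1.5] op 0.0188 q [-0.39 -0.05  1.64 -0.    1.54 -1.66]
jaw 73.2 turn [-0.   -0.04  0.03] shift(after turn) [ 0.0892  0.0006 -0.0007] dist 0.089 q6 end -88.0
```

Aligned; three strokes here.

Emit:
{"api": "arm_command", "payload": {
  "plan": [
    [[0.008,0.0005,-0.0006,0,0,0,0.01],[0.015,0,0,0,0,0,0.01],[0.015,0,0,0,0,0,0.01],[0.015,0,0,0,0,0,0.01],[0.012,0,0,0,0,0,0.01],[0.006,0,0,0,0,0,0.01],[0.004,0,0,0,0,0,0.01],[0.003,0,0,0,0,0,0.01],[0.003,0,0,0,0,0,0.01],[0.003,0,0,0,0,0,0.01]]
  ]
}}

```text
t: 19.52
tool_pos: [0.571, -0.1515, 0.1817]
tool_rot: [0.23, 1.559, -0.23]
contact_force: [-0.8, -0.3, -1.7]
opening: 0.0186
```

```bash
python3 -c "
from fit import *
st(); go(.5718,-.1516,.183)"
```

```text
t 19.52 pos [ 0.571  -0.1515  0.1817] R [[-0.001, 0.289, 0.957], [-0.0, 0.957, -0.289], [-1.0, -0.0, -0.001]] F [-0.8 -0.3 -1.7] op 0.0186 q [-0.39  0.01  1.74 -0.    1.39 -1.66]
jaw 73.2 turn [-0.   -0.04  0.02] shift(after turn) [-0.0013  0.0001  0.0008] dist 0.002 q6 end -88.0
```

Emit:
{"api": "arm_command", "payload": {
  "plan": [
    [[0.003,0,0.0008,0,0,0,0.01],[0.003,0,0,0,0,0,0.01],[0.003,0,0,0,0,0,0.01]]
  ]
}}

```text
t: 19.77
tool_pos: [0.5743, -0.1527, 0.1802]
tool_rot: [0.228, 1.553, -0.231]
contact_force: [-2.6, 0.8, 8.0]
opening: 0.019
```

Emit:
{"api": "arm_command", "payload": {
  "plan": [
    [[-0.01,0,0,0,0,0,0.01],[-0.02,0,0,0,0,0,0.01],[-0.02,0,0,0,0,0,0.01],[-0.02,0,0,0,0,0,0.01],[-0.016,0,0,0,0,0,0.01],[-0.008,0,0,0,0,0,0.01],[0,0,0,0,0,0,0.01]]
  ]
}}

```text
t: 20.35
tool_pos: [0.5755, -0.1531, 0.2843]
tool_rot: [0.226, 1.545, -0.232]
contact_force: [0.6, 0.8, -0.2]
opening: 0.019
```

```bash
python3 -c "
from fit import *
st(); go(.5718,-.1516,.183)"
```

```text
t 20.35 pos [ 0.5755 -0.1531  0.2843] R [[0.013, 0.289, 0.957], [-0.006, 0.957, -0.289], [-1.0, -0.002, 0.014]] F [ 0.6  0.8 -0.2] op 0.019 q [-0.38 -0.05  1.63 -0.    1.55 -1.66]
jaw 73.2 turn [0.   0.79 0.1 ] shift(after turn) [ 0.1013  0.0003 -0.004 ] dist 0.101 q6 end -88.0
```

Emit:
{"api": "arm_command", "payload": {
  "plan": [
    [[0.008,0,-0.0035,0,0.7,0,0.01],[0.015,0,0,0,0,0,0.01],[0.015,0,0,0,0,0,0.01],[0.015,0,0,0,0,0,0.01],[0.015,0,0,0,0,0,0.01],[0.012,0,0,0,0,0,0.01],[0.008,0,0,0,0,0,0.01],[0.004,0,0,0,0,0,0.01],[0.003,0,0,0,0,0,0.01],[0.003,0,0,0,0,0,0.01],[0.003,0,0,0,0,0,0.01],[0.003,0,0,0,0,0,0.01]]
  ]
}}

```text
t: 21.35
tool_pos: [0.5731, -0.1524, 0.1802]
tool_rot: [0.228, 1.556, -0.231]
contact_force: [-4.3, 1.8, 10.3]
opening: 0.0189
```

Emit:
{"api": "arm_command", "payload": {
  "plan": [
    [[-0.01,0,0,0,0,0,0.01],[-0.02,0,0,0,0,0,0.01],[-0.02,0,0,0,0,0,0.01],[-0.02,0,0,0,0,0,0.01],[-0.016,0,0,0,0,0,0.01],[-0.008,0,0,0,0,0,0.01],[0,0,0,0,0,0,0.01]]
  ]
}}

```text
t: 21.93
tool_pos: [0.5731, -0.1524, 0.2815]
tool_rot: [0.227, 1.554, -0.232]
contact_force: [-0.3, 0.5, -1.5]
opening: 0.0186
```

```bash
python3 -c "
from fit import *
st(); go(.5718,-.1516,.183)"
```

```text
t 21.93 pos [ 0.5731 -0.1524  0.2815] R [[0.004, 0.288, 0.957], [-0.004, 0.957, -0.288], [-1.0, -0.002, 0.005]] F [-0.3  0.5 -1.5] op 0.0186 q [-0.38 -0.05  1.63 -0.    1.55 -1.66]
jaw 73.2 turn [0.   0.27 0.14] shift(after turn) [ 0.0985  0.0004 -0.0015] dist 0.098 q6 end -88.0
```

Emit:
{"api": "arm_command", "payload": {
  "plan": [
    [[0.008,0,-0.0015,0,0.3,0.1,0.01],[0.015,0,0,0,0,0,0.01],[0.015,0,0,0,0,0,0.01],[0.015,0,0,0,0,0,0.01],[0.015,0,0,0,0,0,0.01],[0.012,0,0,0,0,0,0.01],[0.008,0,0,0,0,0,0.01],[0.004,0,0,0,0,0,0.01],[0.003,0,0,0,0,0,0.01],[0.003,0,0,0,0,0,0.01],[0.003,0,0,0,0,0,0.01]]
  ]
}}

```text
t: 22.85
tool_pos: [0.573, -0.1525, 0.1802]
tool_rot: [0.229, 1.555, -0.23]
contact_force: [-4.1, 1.7, 11.9]
opening: 0.0184
```

Emit:
{"api": "arm_command", "payload": {
  "plan": [
    [[-0.01,0,0,0,0,0,0.01],[-0.02,0,0,0,0,0,0.01],[-0.02,0,0,0,0,0,0.01],[-0.02,0,0,0,0,0,0.01],[-0.02,0,0,0,0,0,0.01],[-0.02,0,0,0,0,0,0.01],[-0.016,0,0,0,0,0,0.01],[-0.008,0,0,0,0,0,0.01],[0,0,0,0,0,0,0.01]]
  ]
}}

```text
t: 23.6
tool_pos: [0.5719, -0.1521, 0.3199]
tool_rot: [0.23, 1.558, -0.23]
contact_force: [-0.8, -0.3, -0.3]
opening: 0.0188
```

```bash
python3 -c "
from fit import *
st(); go(.4045,-.383,.33); housings([(.578,.173,.3)],n=1)
look('scene',['caddy_tube','caddy_tray']);look('top',['caddy_tube','caddy_tray'])"
```

```text
t 23.6 pos [ 0.5719 -0.1521  0.3199] R [[0.001, 0.288, 0.957], [-0.0, 0.957, -0.288], [-1.0, -0.0, 0.001]] F [-0.8 -0.3 -0.3] op 0.0188 q [-0.39 -0.06  1.58  0.    1.62 -1.66]
jaw 73.2 turn [0.   0.05 0.  ] shift(after turn) [-0.0101 -0.2693 -0.0937] dist 0.285 q6 end -117.0
['scene', 'top'] xy [0.5783 0.1736] yaw 17.2 slot [0.5315 0.1591] s 0.794
['scene'] xy [0.5788 0.1722] yaw 17.4 slot [0.5321 0.1576] s 0.88
['top'] xy [0.5775 0.1747] yaw 17.4 slot [0.5308 0.16  ] s 0.774
scene caddy_tube 0.58 [ 0.4059 -0.3845  0.0061] [184. 233.]
scene caddy_tray 0.85 [ 0.5336 -0.3877  0.0036] [188. 273.]
top caddy_tube 0.69 [ 0.4062 -0.382   0.0097] [445. 226.]
top caddy_tube 0.28 [ 0.5343 -0.3877  0.0041] [445. 183.]
top caddy_tray 0.95 [ 0.5354 -0.3862  0.0045] [445. 183.]
```

Emit:
{"api": "arm_command", "payload": {
  "plan": [
    [[-0.003,-0.012,-0.0045,0,0,0,0.01],[-0.003,-0.023,-0.008,0,0,0,0.01],[-0.003,-0.023,-0.008,0,0,0,0.01],[-0.003,-0.023,-0.008,0,0,0,0.01],[-0.003,-0.023,-0.008,0,0,0,0.01],[-0.003,-0.023,-0.008,0,0,0,0.01],[-0.003,-0.023,-0.008,0,0,0,0.01],[-0.003,-0.023,-0.008,0,0,0,0.01],[-0.003,-0.023,-0.008,0,0,0,0.01],[-0.003,-0.023,-0.008,0,0,0,0.01],[-0.003,-0.023,-0.008,0,0,0,0.01],[0,-0.016,-0.005,0,0,0,0.01],[0,-0.007,-0.003,0,0,0,0.01],[0,0,0,0,0,0,0.01],[0,0,0,0,0,0,0.01]]
  ]
}}

```text
t: 25.15
tool_pos: [0.3865, -0.3928, 0.3401]
tool_rot: [0.238, 1.584, -0.227]
contact_force: [-0.0, 0.4, 0.2]
opening: 0.0188
```

```bash
python3 -c "
from fit import *
st(); go(.4047,-.383,.24)"
```

```text
t 25.15 pos [ 0.3865 -0.3928  0.3401] R [[-0.025, 0.291, 0.957], [0.011, 0.957, -0.29], [-1.0, 0.003, -0.027]] F [-0.   0.4  0.2] op 0.0188 q [-0.92 -0.15  1.63 -0.01  1.68 -2.2 ]
jaw 73.1 turn [ 0.   -1.53 -0.17] shift(after turn) [0.1001 0.0147 0.0145] dist 0.102 q6 end -117.0
```

Emit:
{"api": "arm_command", "payload": {
  "plan": [
    [[0,0,0,0,-1.5,-0.2,0.01],[0,0.0125,0.0125,0,0,0,0.01],[0,0,0,0,0,0,0.01],[0.02,0,0,0,0,0,0.01],[0.03,0,0,0,0,0,0.01],[0.02,0,0,0,0,0,0.01],[0.01,0,0,0,0,0,0.01],[0,0,0,0,0,0,0.01],[0,0,0,0,0,0,0.01]]
  ]
}}

```text
t: 25.9
tool_pos: [0.4064, -0.3787, 0.2591]
tool_rot: [0.219, 1.55, -0.225]
contact_force: [0.5, -0.1, -0.7]
opening: 0.0184
```

```bash
python3 -c "
from fit import *
st(); go(.4047,-.383,.156); get_image('scene'); look('scene',['brush_tip']); get_image('scene'); look('scene',['brush_tip']);go(.4047,-.383,.156)"
```

```text
t 25.9 pos [ 0.4064 -0.3787  0.2591] R [[0.009, 0.28, 0.96], [-0.005, 0.96, -0.28], [-1.0, -0.002, 0.01]] F [ 0.5 -0.1 -0.7] op 0.0184 q [-0.89 -0.13  1.75  0.    1.52 -2.17]
jaw 73.8 turn [0.   0.55 0.13] shift(after turn) [ 0.1031 -0.0046 -0.0005] dist 0.103 q6 end -117.0
scene brush_tip 0.82 [ 0.406  -0.3759  0.1113] [176. 216.]
scene brush_tip 0.74 [ 0.4068 -0.383   0.0073] [184. 233.]
scene brush_tip 0.79 [ 0.407  -0.3779  0.1142] [175. 216.]
scene brush_tip 0.72 [0.5796 0.1697 0.0264] [381. 235.]
scene brush_tip 0.53 [ 0.502  -0.3555  0.0132] [197. 259.]
jaw 73.7 turn [0.   0.68 0.24] shift(after turn) [ 0.1048 -0.0037 -0.0011] dist 0.105 q6 end -117.0
```

Emit:
{"api": "arm_command", "payload": {
  "plan": [
    [[0,-0.004,-0.001,0,0.6,0.2,0.01],[0,0,0,0,0,0,0.01],[0.015,0,0,0,0,0,0.01],[0.015,0,0,0,0,0,0.01],[0.005,0,0,0,0,0,0.01],[0,0,0,0,0,0,0.01]]
  ]
}}

```text
t: 26.6
tool_pos: [0.4065, -0.3875, 0.2321]
tool_rot: [0.217, 1.55, -0.23]
contact_force: [-0.3, -0.2, -0.6]
opening: 0.019
```

```bash
python3 -c "
from fit import *
st(); go(.4047,-.383,.156)"
```

```text
t 26.6 pos [ 0.4065 -0.3875  0.2321] R [[0.008, 0.281, 0.96], [-0.01, 0.96, -0.281], [-1.0, -0.007, 0.01]] F [-0.3 -0.2 -0.6] op 0.019 q [-0.89 -0.11  1.77 -0.    1.47 -2.18]
jaw 73.7 turn [0.   0.58 0.42] shift(after turn) [ 0.0761  0.0038 -0.003 ] dist 0.076 q6 end -117.0
```

Emit:
{"api": "arm_command", "payload": {
  "plan": [
    [[0,0.003,-0.002,0,0.4,0.4,0.01],[0,0,0,0,0,0,0.01],[0,0,0,0,0,0,0.01]]
  ]
}}

```text
t: 26.85
tool_pos: [0.4056, -0.3844, 0.2338]
tool_rot: [0.223, 1.556, -0.225]
contact_force: [0.0, 0.2, -1.6]
opening: 0.0187
```

```bash
python3 -c "
from fit import *
st(); go(.4047,-.383,.156)"
```

```text
t 26.85 pos [ 0.4056 -0.3844  0.2338] R [[0.003, 0.282, 0.96], [-0.001, 0.96, -0.282], [-1.0, -0.0, 0.004]] F [ 0.   0.2 -1.6] op 0.0187 q [-0.89 -0.11  1.77  0.    1.48 -2.18]
jaw 73.6 turn [0.   0.21 0.02] shift(after turn) [ 0.0778  0.0011 -0.0013] dist 0.078 q6 end -117.0
```

Emit:
{"api": "arm_command", "payload": {
  "plan": [
    [[0.004,0.0008,-0.001,0,0.2,0,0.01],[0.01,0,0,0,0,0,0.01],[0.01,0,0,0,0,0,0.01],[0.01,0,0,0,0,0,0.01],[0.01,0,0,0,0,0,0.01],[0.01,0,0,0,0,0,0.01],[0.008,0,0,0,0,0,0.01],[0.004,0,0,0,0,0,0.01]]
  ]
}}

```text
t: 27.52
tool_pos: [0.4054, -0.3837, 0.1628]
tool_rot: [0.222, 1.557, -0.226]
contact_force: [0.7, -0.1, -1.0]
opening: 0.0189
```

```bash
python3 -c "
from fit import *
st(); go(.4047,-.383,.156)"
```

```text
t 27.52 pos [ 0.4054 -0.3837  0.1628] R [[0.002, 0.281, 0.96], [-0.002, 0.96, -0.281], [-1.0, -0.002, 0.002]] F [ 0.7 -0.1 -1. ] op 0.0189 q [-0.89 -0.06  1.84 -0.    1.36 -2.18]
jaw 73.7 turn [0.   0.13 0.11] shift(after turn) [ 0.0068  0.0005 -0.0009] dist 0.007 q6 end -117.0
```

In the tube with no resistance. Seat it, release, and rise.

Emit:
{"api": "arm_command", "payload": {
  "plan": [
    [[0.004,0,0,0,0,0,0.01],[0.004,0,0,0,0,0,0.01],[0,0,0,0,0,0,0.03],[0,0,0,0,0,0,0.06],[0,0,0,0,0,0,0.06],[0,0,0,0,0,0,0.06],[-0.015,0,0,0,0,0,0.06],[-0.03,0,0,0,0,0,0.06],[-0.03,0,0,0,0,0,0.06],[-0.03,0,0,0,0,0,0.06],[-0.03,0,0,0,0,0,0.06],[-0.015,0,0,0,0,0,0.06],[0,0,0,0,0,0,0.06]]
  ]
}}

```text
t: 28.6
tool_pos: [0.4045, -0.3829, 0.3101]
tool_rot: [0.223, 1.559, -0.225]
contact_force: [-0.1, 0.5, 0.9]
opening: 0.0596
```

```bash
python3 -c "
from fit import *
st(); go(.54,-.05,.33)
im=snap('scene','s5'); look('scene',['brush','blade_1']); snap('top','t5'); look('top',['blade_1'])
A=cv2.imread('pics/s5.png');B=cv2.imread('pics/t5.png')
c=lambda im,u,v,h=30:cv2.resize(im[v-h:v+h,u-h:u+h],(390,390),interpolation=cv2.INTER_CUBIC)
cv2.imwrite('pics/m5.png',np.clip(np.vstack([np.hstack([c(A,176,222),c(B,446,200)]),np.hstack([c(A,437,195),c(B,182,191)])])[:780].astype(float)*1.5,0,255).astype(np.uint8)); cv2.imwrite('pics/m5.png',cv2.resize(cv2.imread('pics/m5.png'),(600,600)))"
```

```text
t 28.6 pos [ 0.4045 -0.3829  0.3101] R [[0.0, 0.282, 0.96], [-0.001, 0.96, -0.282], [-1.0, -0.001, 0.0]] F [-0.1  0.5  0.9] op 0.0596 q [-0.89 -0.14  1.67 -0.    1.61 -2.18]
jaw 73.6 turn [0.   0.02 0.07] shift(after turn) [-0.0199  0.3576  0.0363] dist 0.36 q6 end -79.0
scene brush 0.57 [ 0.4013 -0.385   0.0035] [184. 232.]
scene blade_1 0.63 [0.5068 0.376  0.0349] [437. 196.]
scene blade_1 0.58 [0.4559 0.3773 0.032 ] [431. 182.]
scene blade_1 0.58 [0.5551 0.3727 0.0351] [443. 209.]
scene blade_1 0.35 [ 0.4045 -0.3822  0.0034] [185. 233.]
top blade_1 0.6 [0.5517 0.3751 0.0367] [182. 173.]
top blade_1 0.58 [0.4511 0.3769 0.0364] [180. 208.]
top blade_1 0.51 [0.5014 0.3828 0.0304] [179. 191.]
```

View pics/m5.png

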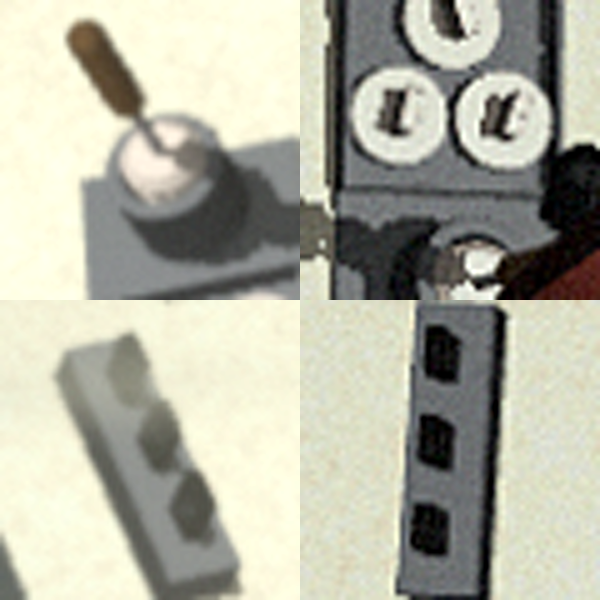

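Emit:
{"api": "arm_command", "payload": {
  "plan": [
    [[-0.003,0.02,0.004,0,0,0,0.04],[-0.003,0.035,0.005,0,0,0,0.04],[-0.003,0.035,0.005,0,0,0,0.04],[-0.003,0.035,0.005,0,0,0,0.04],[-0.003,0.035,0.005,0,0,0,0.04],[-0.003,0.035,0.005,0,0,0,0.04],[-0.003,0.035,0.005,0,0,0,0.04],[-0.003,0.035,0.004,0,0,0,0.04],[-0.003,0.035,0,0,0,0,0.04],[-0.003,0.035,0,0,0,0,0.04],[-0.003,0.035,0,0,0,0,0.04],[-0.003,0.035,0,0,0,0,0.04],[-0.003,0.035,-0.004,0,0,0,0.04],[-0.003,0.035,-0.004,0,0,0,0.04],[-0.003,0.035,-0.004,0,0,0,0.04],[-0.003,0.035,-0.004,0,0,0,0.04],[0,0.03,-0.004,0,0,0,0.04],[0,0.02,-0.004,0,0,0,0.04],[0,0.01,0,0,0,0,0.04],[0,0,0,0,0,0,0.04]]
  ]
}}

```text
t: 30.52
tool_pos: [0.5839, 0.2247, 0.3094]
tool_rot: [0.243, 1.638, -0.221]
contact_force: [-0.5, 0.5, -1.3]
opening: 0.0399
```

```bash
python3 -c "
from fit import *
st(); go(.5535,.3757,.16,89)"
```

```text
t 30.52 pos [0.5839 0.2247 0.3094] R [[-0.076, 0.288, 0.955], [0.025, 0.958, -0.287], [-0.997, 0.002, -0.08]] F [-0.5  0.5 -1.3] op 0.0399 q [ 0.23  0.06  1.48  0.04  1.67 -1.05]
jaw 73.3 turn [-15.74  -4.56  -0.76] shift(after turn) [ 0.1494  0.1505 -0.033 ] dist 0.215 q6 end -55.0
```

Emit:
{"api": "arm_command", "payload": {
  "plan": [
    [[0,0,0,-5.2,-1.5,-0.25,0.04],[0,0,0,-5.2,-1.5,-0.25,0.04],[0,0,0,-5.2,-1.5,-0.25,0.04],[0,0,0,0,0,0,0.04],[0.01,0.02,-0.004,0,0,0,0.04],[0.01,0.024,-0.006,0,0,0,0.04],[0.01,0.024,-0.006,0,0,0,0.04],[0.01,0.024,-0.006,0,0,0,0.04],[0.01,0.024,-0.006,0,0,0,0.04],[0.01,0.015,-0.004,0,0,0,0.04],[0.01,0.006,0,0,0,0,0.04],[0,0,0,0,0,0,0.04],[0,0,0,0,0,0,0.04]]
  ]
}}

```text
t: 31.6
tool_pos: [0.5537, 0.349, 0.2232]
tool_rot: [0.024, 1.589, -0.048]
contact_force: [0.6, 0.4, 0.8]
opening: 0.0396
```

```bash
python3 -c "
from fit import *
st(); go(.5535,.3757,.045,89)"
```

```text
t 31.6 pos [0.5537 0.349  0.2232] R [[-0.019, 0.046, 0.999], [-0.014, 0.999, -0.046], [-1.0, -0.015, -0.018]] F [0.6 0.4 0.8] op 0.0396 q [ 0.45  0.14  1.53 -0.    1.49 -1.07]
jaw 87.4 turn [-1.62 -1.03  0.85] shift(after turn) [ 0.1782  0.0267 -0.0007] dist 0.18 q6 end -55.0
```

Emit:
{"api": "arm_command", "payload": {
  "plan": [
    [[0,0,0,-1.6,-1,0.85,0.04],[0,0.02,0,0,0,0,0.04],[0.02,0.005,0,0,0,0,0.04],[0.025,0,0,0,0,0,0.04],[0.025,0,0,0,0,0,0.04],[0.025,0,0,0,0,0,0.04],[0,0,0,0,0,0,0.04],[0,0,0,0,0,0,0.04]]
  ]
}}

```text
t: 32.27
tool_pos: [0.5635, 0.3645, 0.1332]
tool_rot: [0.03, 1.56, -0.027]
contact_force: [-0.3, 0.3, 0.2]
opening: 0.04
```

```bash
python3 -c "
from fit import *
st(); go(.553,.3753,.045,89)"
```

```text
t 32.27 pos [0.5635 0.3645 0.1332] R [[0.01, 0.036, 0.999], [0.002, 0.999, -0.036], [-1.0, 0.002, 0.01]] F [-0.3  0.3  0.2] op 0.04 q [ 0.46  0.23  1.59 -0.    1.32 -1.07]
jaw 87.9 turn [-1.06  0.59 -0.11] shift(after turn) [ 0.0882  0.0106 -0.0107] dist 0.089 q6 end -55.0
```

Emit:
{"api": "arm_command", "payload": {
  "plan": [
    [[0,0.0105,-0.0105,-1,0.6,0,0.04],[0,0,0,0,0,0,0.04],[0,0,0,0,0,0,0.04]]
  ]
}}

```text
t: 32.52
tool_pos: [0.5551, 0.3752, 0.1377]
tool_rot: [0.019, 1.568, -0.013]
contact_force: [0.2, -0.6, -0.7]
opening: 0.0397
```

```bash
python3 -c "
from fit import *
st(); go(.553,.3753,.045,89)"
```

```text
t 32.52 pos [0.5551 0.3752 0.1377] R [[0.003, 0.02, 1.0], [0.004, 1.0, -0.02], [-1.0, 0.004, 0.003]] F [ 0.2 -0.6 -0.7] op 0.0397 q [ 0.48  0.22  1.59  0.    1.33 -1.07]
jaw 88.8 turn [-0.16  0.18 -0.23] shift(after turn) [ 0.0927  0.0001 -0.0021] dist 0.093 q6 end -55.0
```

Emit:
{"api": "arm_command", "payload": {
  "plan": [
    [[0.005,0,-0.002,0,0.2,-0.2,0.04],[0.015,0,0,0,0,0,0.04],[0.02,0,0,0,0,0,0.04],[0.02,0,0,0,0,0,0.04],[0.015,0,0,0,0,0,0.04],[0.008,0,0,0,0,0,0.04],[0.004,0,0,0,0,0,0.04],[0,0,0,0,0,0,0.04]]
  ]
}}

```text
t: 33.18
tool_pos: [0.5561, 0.3782, 0.0508]
tool_rot: [0.019, 1.561, -0.01]
contact_force: [-1.0, 0.4, -1.0]
opening: 0.0401
```

```bash
python3 -c "
from fit import *
st(); go(.553,.3753,.045,89)"
```

```text
t 33.18 pos [0.5561 0.3782 0.0508] R [[0.01, 0.018, 1.0], [0.005, 1.0, -0.019], [-1.0, 0.005, 0.01]] F [-1.   0.4 -1. ] op 0.0401 q [ 0.49  0.32  1.63  0.    1.18 -1.07]
jaw 88.9 turn [-0.06  0.56 -0.31] shift(after turn) [ 0.0058 -0.003  -0.0031] dist 0.007 q6 end -55.0
```

Emit:
{"api": "arm_command", "payload": {
  "plan": [
    [[0.004,-0.0025,-0.0025,0,0.5,-0.3,0.04],[0,0,0,0,0,0,0.03],[0,0,0,0,0,0,0.005],[0,0,0,0,0,0,0.003],[0,0,0,0,0,0,0.003],[0,0,0,0,0,0,0.003],[0,0,0,0,0,0,0.003],[0,0,0,0,0,0,0.003]]
  ],
  "squeeze": 60
}}

```text
t: 33.85
tool_pos: [0.5553, 0.3764, 0.0501]
tool_rot: [0.016, 1.566, -0.013]
contact_force: [-0.5, 0.8, -1.1]
opening: 0.0092
```

```bash
python3 -c "
from fit import *
st(); go(.553,.3753,.045,89)"
```

```text
t 33.85 pos [0.5553 0.3764 0.0501] R [[0.005, 0.018, 1.0], [0.002, 1.0, -0.018], [-1.0, 0.002, 0.005]] F [-0.5  0.8 -1.1] op 0.0092 q [ 0.49  0.32  1.63 -0.    1.19 -1.07]
jaw 88.9 turn [-0.06  0.28 -0.11] shift(after turn) [ 0.0051 -0.0011 -0.0023] dist 0.006 q6 end -55.0
```

Emit:
{"api": "arm_command", "payload": {
  "plan": [
    [[-0.01,0,0,0,0,0,0.003],[-0.015,0,0,0,0,0,0.003],[-0.02,0,0,0,0,0,0.003],[-0.025,0,0,0,0,0,0.003],[-0.03,0,0,0,0,0,0.003],[-0.03,0,0,0,0,0,0.003],[-0.025,0,0,0,0,0,0.003],[-0.01,0,0,0,0,0,0.003],[0,0,0,0,0,0,0.003]]
  ]
}}

```text
t: 34.6
tool_pos: [0.5544, 0.3764, 0.2322]
tool_rot: [0.018, 1.561, -0.011]
contact_force: [0.1, 0.2, -0.3]
opening: 0.0091
```

```bash
python3 -c "
from fit import *
st(); housings([(.578,.173,.3),(.5718,-.1516,-.42)],n=2); look('scene',['blade_1']); look('top',['blade_1']); go(.5315,.1588,.2,107.3)"
```

```text
t 34.6 pos [0.5544 0.3764 0.2322] R [[0.01, 0.018, 1.0], [0.005, 1.0, -0.018], [-1.0, 0.005, 0.01]] F [ 0.1  0.2 -0.3] op 0.0091 q [ 0.49  0.15  1.51 -0.    1.47 -1.07]
['scene', 'top'] xy [0.5783 0.1736] yaw 17.3 slot [0.5315 0.159 ] s 0.793
['scene'] xy [0.5788 0.1723] yaw 17.4 slot [0.532  0.1576] s 0.878
['top'] xy [0.5776 0.1748] yaw 17.6 slot [0.5308 0.16  ] s 0.774
['scene', 'top'] xy [ 0.5718 -0.1516] yaw -24.5 slot [ 0.5272 -0.1313] s 0.803
['scene'] xy [ 0.5721 -0.1526] yaw -24.5 slot [ 0.5275 -0.1323] s 0.882
['top'] xy [ 0.5713 -0.1504] yaw -24.2 slot [ 0.5267 -0.1303] s 0.759
scene blade_1 0.49 [0.554  0.3757 0.2171] [461. 175.]
scene blade_1 0.43 [0.4543 0.3788 0.0326] [431. 182.]
scene blade_1 0.39 [0.51   0.3767 0.0327] [438. 197.]
top blade_1 0.45 [0.5042 0.3775 0.0292] [181. 190.]
jaw 88.9 turn [-18.35  -0.07   0.04] shift(after turn) [ 0.0241 -0.2003 -0.0837] dist 0.218 q6 end -91.0
```

Emit:
{"api": "arm_command", "payload": {
  "plan": [
    [[0,0,0,-6.1,0,0,0.003],[0,0,0,-6.1,0,0,0.003],[0,0,0,-6.1,0,0,0.003],[0,0,0,0,0,0,0.003],[0,-0.01,-0.004,0,0,0,0.003],[0,-0.021,-0.009,0,0,0,0.003],[0,-0.021,-0.009,0,0,0,0.003],[0,-0.021,-0.009,0,0,0,0.003],[0,-0.021,-0.009,0,0,0,0.003],[0,-0.021,-0.009,0,0,0,0.003],[0,-0.021,-0.009,0,0,0,0.003],[0,-0.021,-0.009,0,0,0,0.003],[0,-0.015,-0.006,0,0,0,0.003],[0,-0.008,-0.003,0,0,0,0.003],[0,0,0,0,0,0,0.003],[0,0,0,0,0,0,0.003]]
  ]
}}

```text
t: 36.23
tool_pos: [0.5222, 0.1628, 0.204]
tool_rot: [-0.234, 1.594, 0.216]
contact_force: [0.6, 1.1, -0.2]
opening: 0.0091
```

```bash
python3 -c "
from fit import *
st(); go(.5315,.1588,.175,107.3)"
```

```text
t 36.23 pos [0.5222 0.1628 0.204 ] R [[-0.033, -0.282, 0.959], [-0.017, 0.96, 0.281], [-0.999, -0.007, -0.036]] F [ 0.6  1.1 -0.2] op 0.0091 q [ 0.17 -0.09  1.8  -0.01  1.47 -1.68]
jaw 106.4 turn [-0.95 -2.09  0.37] shift(after turn) [ 0.029  -0.0065  0.0077] dist 0.031 q6 end -91.0
```

Emit:
{"api": "arm_command", "payload": {
  "plan": [
    [[0,0,0,-0.9,-2,0.3,0.003],[0,0,0,0,0,0,0.003],[0.01,-0.006,0.006,0,0,0,0.003],[0,0,0,0,0,0,0.003],[0,0,0,0,0,0,0.003]]
  ]
}}

```text
t: 36.65
tool_pos: [0.5305, 0.1612, 0.1923]
tool_rot: [-0.237, 1.56, 0.236]
contact_force: [0.5, 0.0, 0.1]
opening: 0.0086
```

```bash
python3 -c "
from fit import *
st(); go(.5315,.1588,.175,107.3)
im=snap('scene','s6'); look('scene',['blade_1','housing_a_slot']); get_image('scene');look('scene',['blade_1','housing_a_slot'])"
```

```text
t 36.65 pos [0.5305 0.1612 0.1923] R [[-0.002, -0.297, 0.955], [-0.001, 0.955, 0.297], [-1.0, 0.0, -0.002]] F [0.5 0.  0.1] op 0.0086 q [ 0.16 -0.09  1.82 -0.    1.41 -1.71]
jaw 107.3 turn [-0.04 -0.12 -0.  ] shift(after turn) [ 0.0173 -0.0026  0.0002] dist 0.017 q6 end -91.0
scene blade_1 0.65 [0.4571 0.3798 0.0298] [431. 183.]
scene blade_1 0.58 [0.5077 0.3768 0.0345] [438. 196.]
scene blade_1 0.47 [0.5292 0.1629 0.1794] [379. 194.]
scene housing_a_slot 0.66 [0.5347 0.1608 0.1129] [377. 208.]
scene blade_1 0.57 [0.5075 0.3752 0.0327] [437. 196.]
scene blade_1 0.51 [0.5287 0.1627 0.181 ] [379. 193.]
scene blade_1 0.47 [ 0.5628 -0.3863  0.0075] [190. 282.]
scene blade_1 0.45 [0.4539 0.3807 0.0317] [431. 182.]
scene housing_a_slot 0.97 [0.5329 0.1575 0.1139] [375. 207.]
```

Emit:
{"api": "arm_command", "payload": {
  "plan": [
    [[0,-0.0024,0,0,0,0,0.003],[0,0,0,0,0,0,0.003],[0.01,0,0,0,0,0,0.003],[0.012,0,0,0,0,0,0.003],[0.006,0,0,0,0,0,0.003],[0,0,0,0,0,0,0.003],[0,0,0,0,0,0,0.003]]
  ]
}}

```text
t: 37.53
tool_pos: [0.5308, 0.1583, 0.1617]
tool_rot: [-0.237, 1.559, 0.236]
contact_force: [-0.0, 0.6, -0.4]
opening: 0.0089
```

```bash
cat >> h.py <<'E'
def crops(name,uv_s,uv_t,h=22):
    ims=[]
    for cam,(u,v) in (('scene',uv_s),('top',uv_t)):
        im=get_image(cam)[:,:,::-1]; ims.append(cv2.resize(im[v-h:v+h,u-h:u+h],(396,396),interpolation=cv2.INTER_CUBIC).astype(float))
    cv2.imwrite(f'pics/{name}.png',np.clip(np.hstack(ims)*1.7,0,255).astype(np.uint8))
E
python3 -c "
from fit import *
st(); go(.5315,.1588,.131,107.3); crops('m6',(378,210),(255,175)); print(px('scene',[.5315,.1588,.115]),px('top',[.5315,.1588,.115]))"
```

```text
t 37.53 pos [0.5308 0.1583 0.1617] R [[-0.001, -0.297, 0.955], [-0.001, 0.955, 0.297], [-1.0, -0.0, -0.001]] F [-0.   0.6 -0.4] op 0.0089 q [ 0.16 -0.06  1.85 -0.    1.36 -1.72]
jaw 107.3 turn [-0.05 -0.07  0.01] shift(after turn) [0.0307 0.0003 0.0009] dist 0.031 q6 end -91.0
[375.59820668 206.69728621] [254.38332561 175.49674147]
```

View pics/m6.png

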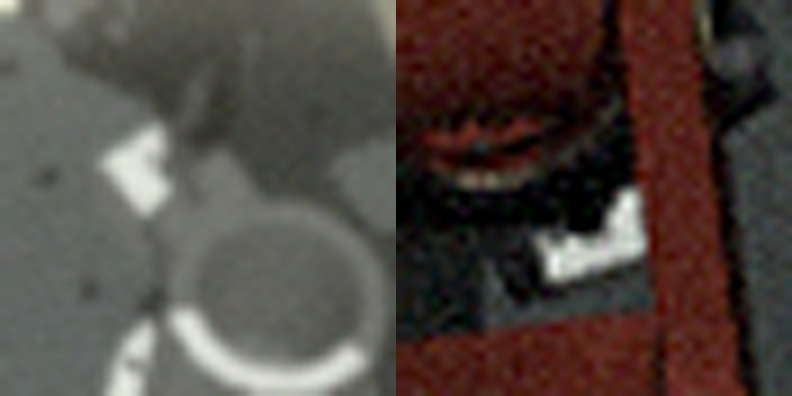

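Emit:
{"api": "arm_command", "payload": {
  "plan": [
    [[0.003,0.0003,0.0008,0,0,0,0.003],[0.003,0,0,0,0,0,0.003],[0.003,0,0,0,0,0,0.003],[0.003,0,0,0,0,0,0.003],[0.002,0,0,0,0,0,0.003]]
  ]
}}

```text
t: 38.05
tool_pos: [0.533, 0.1592, 0.1489]
tool_rot: [-0.237, 1.555, 0.236]
contact_force: [-0.4, 0.2, -0.8]
opening: 0.0089
```

```bash
python3 -c "
from fit import *
st(); go(.5315,.1588,.131,107.3)"
```

```text
t 38.05 pos [0.533  0.1592 0.1489] R [[0.003, -0.297, 0.955], [0.0, 0.955, 0.297], [-1.0, -0.001, 0.003]] F [-0.4  0.2 -0.8] op 0.0089 q [ 0.16 -0.05  1.85 -0.    1.33 -1.72]
jaw 107.3 turn [-0.04  0.17  0.04] shift(after turn) [ 0.0179  0.0001 -0.0015] dist 0.018 q6 end -91.0
```

Emit:
{"api": "arm_command", "payload": {
  "plan": [
    [[0.003,0,-0.001,0,0,0,0.003],[0.003,0,0,0,0,0,0.003],[0.003,0,0,0,0,0,0.003],[0.003,0,0,0,0,0,0.003],[0.003,0,0,0,0,0,0.003]]
  ]
}}

```text
t: 38.47
tool_pos: [0.532, 0.1589, 0.1325]
tool_rot: [-0.237, 1.554, 0.236]
contact_force: [-0.2, 0.4, 0.0]
opening: 0.0089
```

Emit:
{"api": "arm_command", "payload": {
  "plan": [
    [[0.003,0,0,0,0,0,0.003],[0.003,0,0,0,0,0,0.003]]
  ]
}}

```text
t: 38.63
tool_pos: [0.5323, 0.1589, 0.1289]
tool_rot: [-0.237, 1.555, 0.236]
contact_force: [-13.0, -2.8, 29.4]
opening: 0.0088
```

```bash
python3 -c "
from fit import *
st(); go(.5315,.1588,.131,107.3)"
```

```text
t 38.63 pos [0.5323 0.1589 0.1289] R [[0.003, -0.297, 0.955], [-0.0, 0.955, 0.297], [-1.0, -0.001, 0.002]] F [-13.   -2.8  29.4] op 0.0088 q [ 0.16 -0.03  1.87 -0.    1.3  -1.72]
jaw 107.3 turn [-0.03  0.14  0.05] shift(after turn) [-0.0021  0.0001 -0.0008] dist 0.002 q6 end -91.0
```

Emit:
{"api": "arm_command", "payload": {
  "plan": [
    [[-0.001,0,0,0,0,0,0.003],[0,0,0,0,0,0,0.02],[0,0,0,0,0,0,0.04],[0,0,0,0,0,0,0.04],[0,0,0,0,0,0,0.04],[-0.012,0,0,0,0,0,0.04],[-0.02,0,0,0,0,0,0.04],[-0.03,0,0,0,0,0,0.04],[-0.03,0,0,0,0,0,0.04],[-0.015,0,0,0,0,0,0.04],[0,0,0,0,0,0,0.04]]
  ]
}}

```text
t: 39.55
tool_pos: [0.5305, 0.1587, 0.2418]
tool_rot: [-0.237, 1.56, 0.236]
contact_force: [1.0, 0.9, 0.7]
opening: 0.0396
```

```bash
python3 -c "
from fit import *
st(); go(.5045,.3765,.18,89)
get_image('scene'); look('scene',['blade_1'])"
```

```text
t 39.55 pos [0.5305 0.1587 0.2418] R [[-0.002, -0.297, 0.955], [-0.001, 0.955, 0.297], [-1.0, -0.0, -0.002]] F [1.  0.9 0.7] op 0.0396 q [ 0.16 -0.12  1.77 -0.    1.5  -1.72]
jaw 107.3 turn [18.27 -0.13  0.03] shift(after turn) [ 0.0618  0.2173 -0.0298] dist 0.228 q6 end -52.0
scene blade_1 0.66 [0.5343 0.1789 0.1133] [383. 206.]
scene blade_1 0.64 [0.5063 0.3733 0.0311] [436. 196.]
scene blade_1 0.48 [ 0.5362 -0.389   0.0035] [188. 274.]
scene blade_1 0.47 [0.4544 0.3809 0.0342] [432. 181.]
```

```bash
python3 -c "
from fit import *
crops('m7',(382,220),(253,170),30)
housings([(.578,.173,.3)],n=1)"
```

```text
['scene', 'top'] xy [0.5688 0.1711] yaw 21.3 slot [0.5232 0.1532] s 0.223
['scene'] xy [0.5642 0.1703] yaw 18.1 slot [0.5176 0.1551] s 0.202
['top'] xy [0.5729 0.1658] yaw -13.1 slot [0.5252 0.1769] s 0.294
```

View pics/m7.png

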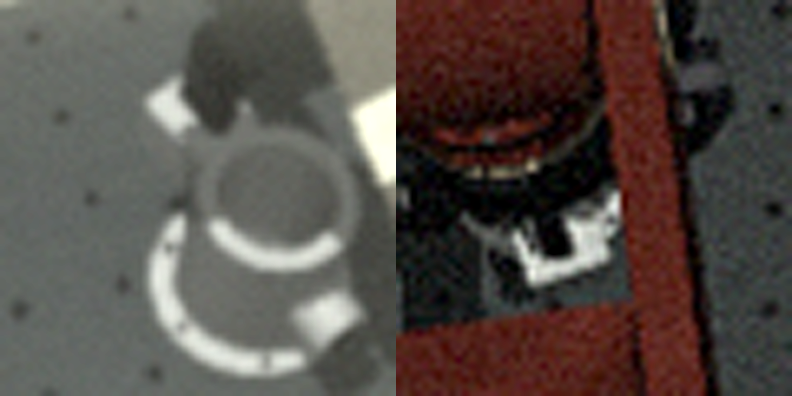

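Emit:
{"api": "arm_command", "payload": {
  "plan": [
    [[0,0,0,6.1,0,0,0.04],[0,0,0,6.1,0,0,0.04],[0,0,0,6.1,0,0,0.04],[0,0,0,0,0,0,0.04],[0,0.012,-0.001,0,0,0,0.04],[0,0.024,-0.004,0,0,0,0.04],[0,0.024,-0.004,0,0,0,0.04],[0,0.024,-0.004,0,0,0,0.04],[0,0.024,-0.004,0,0,0,0.04],[0,0.024,-0.004,0,0,0,0.04],[0,0.024,-0.004,0,0,0,0.04],[0,0.024,-0.004,0,0,0,0.04],[0,0.015,0,0,0,0,0.04],[0,0.006,0,0,0,0,0.04],[0,0,0,0,0,0,0.04],[0,0,0,0,0,0,0.04]]
  ]
}}

```text
t: 41.18
tool_pos: [0.4934, 0.3734, 0.2165]
tool_rot: [-0.002, 1.61, -0.011]
contact_force: [0.5, -0.6, 0.5]
opening: 0.0398
```

```bash
python3 -c "
from fit import *
st(); go(.5045,.3765,.12,89)"
```

```text
t 41.18 pos [0.4934 0.3734 0.2165] R [[-0.04, 0.006, 0.999], [-0.008, 1.0, -0.006], [-0.999, -0.009, -0.04]] F [ 0.5 -0.6  0.5] op 0.0398 q [ 0.52  0.07  1.62  0.01  1.49 -1.04]
jaw 89.7 turn [ 0.67 -2.26  0.51] shift(after turn) [0.0965 0.0033 0.0111] dist 0.097 q6 end -52.0
```

Emit:
{"api": "arm_command", "payload": {
  "plan": [
    [[0,0,0,0.6,-2.2,0.5,0.04],[0,0,0,0,0,0,0.04],[0.02,0.003,0.008,0,0,0,0.04],[0.03,0,0,0,0,0,0.04],[0.025,0,0,0,0,0,0.04],[0,0,0,0,0,0,0.04],[0,0,0,0,0,0,0.04]]
  ]
}}

```text
t: 41.77
tool_pos: [0.506, 0.3703, 0.1425]
tool_rot: [0.017, 1.568, -0.017]
contact_force: [0.6, -0.4, 0.8]
opening: 0.0399
```

```bash
python3 -c "
from fit import *
st(); go(.5045,.3765,.048,89)"
```

```text
t 41.77 pos [0.506  0.3703 0.1425] R [[0.003, 0.021, 1.0], [-0.0, 1.0, -0.021], [-1.0, -0.0, 0.003]] F [ 0.6 -0.4  0.8] op 0.0399 q [ 0.51  0.12  1.69 -0.    1.33 -1.04]
jaw 88.8 turn [-0.23  0.15  0.  ] shift(after turn) [ 0.0945  0.0062 -0.0016] dist 0.095 q6 end -52.0
```

Emit:
{"api": "arm_command", "payload": {
  "plan": [
    [[0.003,0.0055,-0.0015,0,0,0,0.04],[0,0,0,0,0,0,0.04],[0.015,0,0,0,0,0,0.04],[0.02,0,0,0,0,0,0.04],[0.02,0,0,0,0,0,0.04],[0.012,0,0,0,0,0,0.04],[0.006,0,0,0,0,0,0.04],[0,0,0,0,0,0,0.04]]
  ]
}}

```text
t: 42.43
tool_pos: [0.5106, 0.3785, 0.0715]
tool_rot: [0.023, 1.555, -0.011]
contact_force: [-0.3, 0.2, -0.0]
opening: 0.04
```

```bash
python3 -c "
from fit import *
st(); go(.5045,.3765,.048,89)"
```

```text
t 42.43 pos [0.5106 0.3785 0.0715] R [[0.016, 0.022, 1.0], [0.007, 1.0, -0.022], [-1.0, 0.008, 0.015]] F [-0.3  0.2 -0. ] op 0.04 q [ 0.52  0.21  1.72 -0.    1.19 -1.03]
jaw 88.7 turn [-0.26  0.88 -0.44] shift(after turn) [ 0.0235 -0.0021 -0.006 ] dist 0.024 q6 end -52.0
```

Emit:
{"api": "arm_command", "payload": {
  "plan": [
    [[0,-0.002,-0.0055,-0.2,0.8,-0.4,0.04],[0,0,0,0,0,0,0.04],[0.01,0,0,0,0,0,0.04],[0.008,0,0,0,0,0,0.04],[0.004,0,0,0,0,0,0.04],[0,0,0,0,0,0,0.04]]
  ]
}}

```text
t: 42.93
tool_pos: [0.5066, 0.3779, 0.0512]
tool_rot: [0.016, 1.565, -0.011]
contact_force: [0.5, 0.9, -0.4]
opening: 0.0398
```

```bash
python3 -c "
from fit import *
st(); go(.5045,.3765,.048,89)"
```

```text
t 42.93 pos [0.5066 0.3779 0.0512] R [[0.005, 0.018, 1.0], [0.003, 1.0, -0.018], [-1.0, 0.003, 0.005]] F [ 0.5  0.9 -0.4] op 0.0398 q [ 0.52  0.23  1.73 -0.    1.17 -1.03]
jaw 89.0 turn [-0.01  0.3  -0.18] shift(after turn) [ 0.0032 -0.0014 -0.002 ] dist 0.004 q6 end -52.0
```

Emit:
{"api": "arm_command", "payload": {
  "plan": [
    [[0.002,-0.001,-0.0015,0,0.2,-0.1,0.03],[0,0,0,0,0,0,0.01],[0,0,0,0,0,0,0.003],[0,0,0,0,0,0,0.003],[0,0,0,0,0,0,0.003],[0,0,0,0,0,0,0.003],[0,0,0,0,0,0,0.003]]
  ]
}}

```text
t: 43.52
tool_pos: [0.5052, 0.3769, 0.0492]
tool_rot: [0.015, 1.569, -0.013]
contact_force: [-0.7, -0.8, -0.5]
opening: 0.0088
```

Emit:
{"api": "arm_command", "payload": {
  "plan": [
    [[-0.01,0,0,0,0,0,0.003],[-0.015,0,0,0,0,0,0.003],[-0.02,0,0,0,0,0,0.003],[-0.025,0,0,0,0,0,0.003],[-0.03,0,0,0,0,0,0.003],[-0.03,0,0,0,0,0,0.003],[-0.03,0,0,0,0,0,0.003],[-0.025,0,0,0,0,0,0.003],[-0.01,0,0,0,0,0,0.003],[0,0,0,0,0,0,0.003]]
  ]
}}

```text
t: 44.35
tool_pos: [0.5035, 0.3761, 0.2639]
tool_rot: [0.017, 1.566, -0.011]
contact_force: [-0.3, 0.9, 0.5]
opening: 0.0086
```

```bash
python3 -c "
from fit import *
st(); housings([(.5718,-.1516,-.42)],n=2); look('scene',['blade_1']); go(.5272,-.1313,.27,65.6)"
```

```text
t 44.35 pos [0.5035 0.3761 0.2639] R [[0.005, 0.018, 1.0], [0.004, 1.0, -0.018], [-1.0, 0.004, 0.005]] F [-0.3  0.9  0.5] op 0.0086 q [ 0.52  0.04  1.57  0.    1.52 -1.03]
['scene', 'top'] xy [ 0.5718 -0.1516] yaw -24.5 slot [ 0.5272 -0.1313] s 0.804
['scene'] xy [ 0.5721 -0.1526] yaw -24.5 slot [ 0.5275 -0.1322] s 0.882
['top'] xy [ 0.5713 -0.1504] yaw -24.2 slot [ 0.5267 -0.1303] s 0.76
scene blade_1 0.56 [0.5355 0.1782 0.1164] [383. 206.]
scene blade_1 0.43 [0.5054 0.3745 0.2492] [456. 153.]
scene blade_1 0.42 [0.4533 0.3803 0.0324] [431. 181.]
jaw 89.0 turn [23.38 -0.26  0.18] shift(after turn) [-0.014  -0.4502  0.2327] dist 0.507 q6 end -80.0
```

Emit:
{"api": "arm_command", "payload": {
  "plan": [
    [[0,0,0,5.85,0,0,0.003],[0,0,0,5.85,0,0,0.003],[0,0,0,5.85,0,0,0.003],[0,0,0,5.85,0,0,0.003],[0,0,0,0,0,0,0.003],[-0.002,-0.015,0.008,0,0,0,0.003],[-0.003,-0.029,0.015,0,0,0,0.003],[-0.003,-0.029,0.015,0,0,0,0.003],[-0.003,-0.029,0.015,0,0,0,0.003],[-0.003,-0.029,0.015,0,0,0,0.003],[-0.003,-0.029,0.015,0,0,0,0.003],[-0.003,-0.029,0.015,0,0,0,0.003],[-0.003,-0.029,0.015,0,0,0,0.003],[-0.003,-0.029,0.015,0,0,0,0.003],[-0.003,-0.029,0.015,0,0,0,0.003],[-0.003,-0.029,0.015,0,0,0,0.003],[-0.003,-0.025,0.013,0,0,0,0.003],[-0.003,-0.02,0.01,0,0,0,0.003],[0,-0.01,0.006,0,0,0,0.003],[0,0,0,0,0,0,0.003]]
  ]
}}

```text
t: 46.27
tool_pos: [0.5068, -0.0618, 0.2687]
tool_rot: [0.292, 1.598, -0.35]
contact_force: [0.4, 0.1, -0.1]
opening: 0.0093
```

```bash
python3 -c "
from fit import *
st(); go(.5272,-.1313,.2,65.6); housings([(.578,.173,.3)],n=1); crops('m8',(382,215),(253,170),30)"
```

```text
t 46.27 pos [ 0.5068 -0.0618  0.2687] R [[-0.057, 0.394, 0.917], [-0.025, 0.918, -0.396], [-0.998, -0.046, -0.043]] F [ 0.4  0.1 -0.1] op 0.0093 q [-0.25 -0.21  1.8  -0.04  1.6  -1.41]
jaw 66.8 turn [ 1.12 -2.42  2.64] shift(after turn) [ 0.0687 -0.0549  0.0473] dist 0.1 q6 end -80.0
['scene', 'top'] xy [0.5839 0.1658] yaw 7.7 slot [0.5353 0.1592] s 0.21
['scene'] xy [0.5903 0.174 ] yaw 15.9 slot [0.5432 0.1606] s 0.23
['top'] xy [0.5762 0.1597] yaw -20.0 slot [0.5301 0.1765] s 0.243
```

View pics/m8.png

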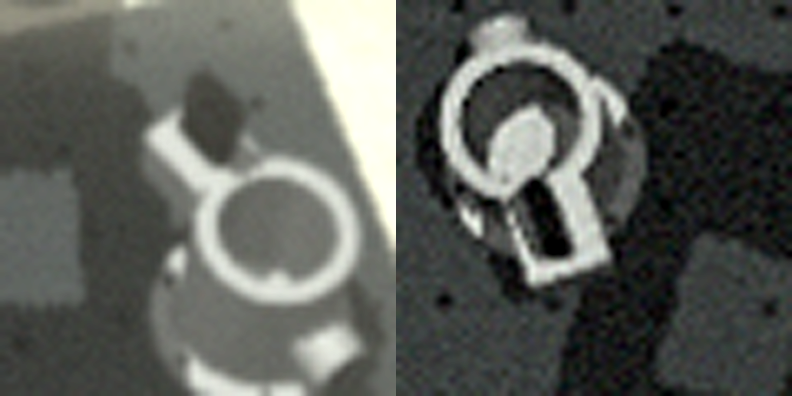

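```bash
cat >> fit.py <<'E'
kb=~((g[:,0]<-.030)&(abs(g[:,1])<.012)); gb,labb=g[kb],lab[kb]
def bladed(p0,n=2):
    ims=grab(n=n)
    for sub in (ims,{'scene':ims['scene']},{'top':ims['top']}):
        p,s=fit(p0,sub,z=.115,g=gb,lab=labb); print('bladed',list(sub),'xy',p[:2].round(4),'yaw',np.degrees(p[2]).round(1),'s',round(s,3))
E
python3 -c "
from fit import *
bladed((.578,.192,.3),n=1); go(.5272,-.1313,.2,65.6)"
```

```text
bladed ['scene', 'top'] xy [0.5809 0.1934] yaw 17.1 s 0.678
bladed ['scene'] xy [0.5817 0.1922] yaw 18.2 s 0.728
bladed ['top'] xy [0.5802 0.1945] yaw 18.0 s 0.698
jaw 67.0 turn [ 1.33 -2.37  2.57] shift(after turn) [ 0.0693 -0.0586  0.0482] dist 0.103 q6 end -80.0
```

Emit:
{"api": "arm_command", "payload": {
  "plan": [
    [[0,0,0,1.1,-2.4,2.6,0.003],[0,0,0,0,0,0,0.003],[0,-0.016,0.014,0,0,0,0.003],[0.01,-0.018,0.016,0,0,0,0.003],[0.01,-0.01,0.008,0,0,0,0.003],[0.01,-0.003,0.003,0,0,0,0.003],[0,0,0,0,0,0,0.003],[0,0,0,0,0,0,0.003]]
  ]
}}

```text
t: 47.23
tool_pos: [0.527, -0.1128, 0.2373]
tool_rot: [0.321, 1.549, -0.319]
contact_force: [-0.4, -0.1, -0.3]
opening: 0.009
```

```bash
python3 -c "
from fit import *
st(); go(.5272,-.1313,.175,65.6)"
```

```text
t 47.23 pos [ 0.527  -0.1128  0.2373] R [[-0.002, 0.397, 0.918], [0.002, 0.918, -0.397], [-1.0, 0.001, -0.002]] F [-0.4 -0.1 -0.3] op 0.009 q [-0.35 -0.16  1.8   0.    1.5  -1.51]
jaw 66.6 turn [ 1.03 -0.13 -0.06] shift(after turn) [ 0.0623 -0.0168  0.0079] dist 0.065 q6 end -80.0
```

Emit:
{"api": "arm_command", "payload": {
  "plan": [
    [[0,0,0,1,0,0,0.003],[0.01,-0.0155,0.0075,0,0,0,0.003],[0.02,0,0,0,0,0,0.003],[0.02,0,0,0,0,0,0.003],[0,0,0,0,0,0,0.003],[0,0,0,0,0,0,0.003]]
  ]
}}

```text
t: 47.73
tool_pos: [0.5286, -0.1263, 0.189]
tool_rot: [0.334, 1.544, -0.331]
contact_force: [0.4, -0.6, -0.2]
opening: 0.0095
```

```bash
python3 -c "
from fit import *
st(); go(.5272,-.1313,.165,65.6)"
```

```text
t 47.73 pos [ 0.5286 -0.1263  0.189 ] R [[0.002, 0.412, 0.911], [0.002, 0.911, -0.412], [-1.0, 0.002, 0.001]] F [ 0.4 -0.6 -0.2] op 0.0095 q [-0.37 -0.11  1.85  0.    1.41 -1.52]
jaw 65.7 turn [ 0.09  0.06 -0.14] shift(after turn) [ 0.024  -0.0051  0.0008] dist 0.025 q6 end -80.0
```

Emit:
{"api": "arm_command", "payload": {
  "plan": [
    [[0,-0.0045,0.0008,0,0,0,0.003],[0,0,0,0,0,0,0.003],[0.008,0,0,0,0,0,0.003],[0.01,0,0,0,0,0,0.003],[0.004,0,0,0,0,0,0.003],[0,0,0,0,0,0,0.003],[0,0,0,0,0,0,0.003]]
  ]
}}

```text
t: 48.32
tool_pos: [0.5297, -0.1306, 0.1705]
tool_rot: [0.333, 1.536, -0.331]
contact_force: [-0.1, -0.2, -0.9]
opening: 0.0085
```

```bash
python3 -c "
from fit import *
st(); go(.5272,-.1313,.131,65.6); get_image('scene'); look('scene',['housing_a','housing_a_slot'])"
```

```text
t 48.32 pos [ 0.5297 -0.1306  0.1705] R [[0.009, 0.411, 0.912], [-0.001, 0.912, -0.411], [-1.0, 0.003, 0.008]] F [-0.1 -0.2 -0.9] op 0.0085 q [-0.38 -0.1   1.86  0.    1.37 -1.53]
jaw 65.7 turn [ 0.15  0.48 -0.18] shift(after turn) [ 0.0395 -0.0016 -0.002 ] dist 0.04 q6 end -80.0
scene housing_a 0.86 [0.5809 0.194  0.0265] [389. 233.]
scene housing_a 0.7 [ 0.5711 -0.1562  0.0214] [270. 262.]
scene housing_a 0.22 [ 0.4886 -0.3887 -0.0024] [187. 260.]
scene housing_a_slot 0.65 [0.5357 0.1778 0.1141] [383. 206.]
```

Emit:
{"api": "arm_command", "payload": {
  "plan": [
    [[0,-0.0014,-0.0018,0.1,0.4,-0.2,0.003],[0,0,0,0,0,0,0.003],[0.004,0,0,0,0,0,0.003],[0.004,0,0,0,0,0,0.003],[0.002,0,0,0,0,0,0.003]]
  ]
}}

```text
t: 48.88
tool_pos: [0.5284, -0.1318, 0.1619]
tool_rot: [0.332, 1.541, -0.335]
contact_force: [-1.3, 0.3, -0.7]
opening: 0.009
```

```bash
python3 -c "
from fit import *
st(); go(.5272,-.1313,.131,65.6)"
```

```text
t 48.88 pos [ 0.5284 -0.1318  0.1619] R [[0.004, 0.413, 0.911], [-0.003, 0.911, -0.413], [-1.0, -0.001, 0.005]] F [-1.3  0.3 -0.7] op 0.009 q [-0.38 -0.09  1.87 -0.    1.36 -1.53]
jaw 65.6 turn [0.03 0.26 0.04] shift(after turn) [ 0.0309 -0.0001 -0.0013] dist 0.031 q6 end -80.0
```

Emit:
{"api": "arm_command", "payload": {
  "plan": [
    [[0.003,0,-0.001,0,0.2,0,0.003],[0.003,0,0,0,0,0,0.003],[0.003,0,0,0,0,0,0.003],[0.003,0,0,0,0,0,0.003],[0.002,0,0,0,0,0,0.003]]
  ]
}}

```text
t: 49.3
tool_pos: [0.527, -0.1311, 0.1456]
tool_rot: [0.333, 1.546, -0.334]
contact_force: [0.3, -0.1, 0.0]
opening: 0.009
```

Emit:
{"api": "arm_command", "payload": {
  "plan": [
    [[0.003,0,0,0,0,0,0.003],[0.003,0,0,0,0,0,0.003],[0.003,0,0,0,0,0,0.003]]
  ]
}}

```text
t: 49.55
tool_pos: [0.5271, -0.1311, 0.1357]
tool_rot: [0.333, 1.546, -0.334]
contact_force: [0.4, -0.2, -0.9]
opening: 0.009
```

```bash
python3 -c "
from fit import *
st(); go(.5272,-.1313,.131,65.6)"
```

```text
t 49.55 pos [ 0.5271 -0.1311  0.1357] R [[-0.001, 0.413, 0.911], [-0.0, 0.911, -0.413], [-1.0, -0.001, -0.0]] F [ 0.4 -0.2 -0.9] op 0.009 q [-0.38 -0.06  1.89 -0.    1.31 -1.53]
jaw 65.6 turn [ 0.03 -0.03  0.04] shift(after turn) [ 0.0047 -0.0001  0.0002] dist 0.005 q6 end -80.0
```

Emit:
{"api": "arm_command", "payload": {
  "plan": [
    [[0.003,0,0,0,0,0,0.003],[0.003,0,0,0,0,0,0.003]]
  ]
}}

```text
t: 49.72
tool_pos: [0.5272, -0.1312, 0.1296]
tool_rot: [0.333, 1.546, -0.334]
contact_force: [-4.9, 2.2, 22.4]
opening: 0.0091
```

Emit:
{"api": "arm_command", "payload": {
  "plan": [
    [[0.0025,0,0,0,0,0,0.003]]
  ]
}}

```text
t: 49.8
tool_pos: [0.5273, -0.1312, 0.1296]
tool_rot: [0.333, 1.547, -0.334]
contact_force: [-11.6, 4.0, 22.9]
opening: 0.0091
```

Emit:
{"api": "arm_command", "payload": {
  "plan": [
    [[-0.001,0,0,0,0,0,0.003],[0,0,0,0,0,0,0.02],[0,0,0,0,0,0,0.04],[0,0,0,0,0,0,0.04],[0,0,0,0,0,0,0.04],[-0.012,0,0,0,0,0,0.04],[-0.02,0,0,0,0,0,0.04],[-0.03,0,0,0,0,0,0.04],[-0.03,0,0,0,0,0,0.04],[-0.02,0,0,0,0,0,0.04],[0,0,0,0,0,0,0.04]]
  ]
}}

```text
t: 50.72
tool_pos: [0.5261, -0.1307, 0.2479]
tool_rot: [0.334, 1.551, -0.334]
contact_force: [0.8, -0.4, 1.3]
opening: 0.0398
```

```bash
cat >> fit.py <<'E'
gc=np.stack(np.meshgrid(np.arange(-37,38,1.5),np.arange(-37,38,1.5),indexing='ij'),-1).reshape(-1,2)/1000
rc=np.hypot(*gc.T); kc=(rc<.035)&(rc>.02); gc=gc[kc]; lc=np.where(rc[kc]<.029,1.,-1.)
def cap(p0,ims,z=.016):
    for sub in (ims,{'scene':ims['scene']},{'top':ims['top']}):
        p,s=fit(p0,sub,z=z,g=gc,lab=lc); print('cap',list(sub),p[:2].round(4),round(s,3))
E
python3 -c "
from fit import *
st(); ims=grab(n=2)
for p in ((.505,-.3555,0),(.5612,-.39,0),(.5035,-.4172,0)): cap(p,ims)
crops('m9',(187,267),(445,183),24)
look('scene',['cap_1'],search_frame);look('top',['cap_1'],search_frame)
go(.505,-.3555,.3)"
```

```text
t 50.72 pos [ 0.5261 -0.1307  0.2479] R [[-0.006, 0.412, 0.911], [0.001, 0.911, -0.412], [-1.0, -0.001, -0.006]] F [ 0.8 -0.4  1.3] op 0.0398 q [-0.38 -0.15  1.78 -0.    1.52 -1.53]
cap ['scene', 'top'] [ 0.5042 -0.3557] 0.873
cap ['scene'] [ 0.5042 -0.3568] 0.884
cap ['top'] [ 0.5041 -0.3549] 0.888
cap ['scene', 'top'] [ 0.561  -0.3895] 0.883
cap ['scene'] [ 0.5611 -0.3904] 0.889
cap ['top'] [ 0.5607 -0.3888] 0.901
cap ['scene', 'top'] [ 0.5018 -0.4174] 0.866
cap ['scene'] [ 0.5019 -0.4183] 0.882
cap ['top'] [ 0.5019 -0.4166] 0.882
scene cap_1 0.88 [ 0.5674 -0.3856  0.0138] [189. 283.]
scene cap_1 0.59 [ 0.5074 -0.3513  0.0152] [199. 260.]
scene cap_1 0.52 [ 0.5033 -0.4167  0.0214] [175. 264.]
top cap_1 0.79 [ 0.5003 -0.4155  0.0159] [456. 194.]
top cap_1 0.59 [ 0.56   -0.3847  0.0142] [445. 174.]
top cap_1 0.49 [ 0.5076 -0.3524  0.0131] [434. 191.]
jaw 65.6 turn [-0.   -1.05  0.09] shift(after turn) [-0.0602 -0.2133  0.0767] dist 0.235 q6 end -101.0
```

View pics/m9.png

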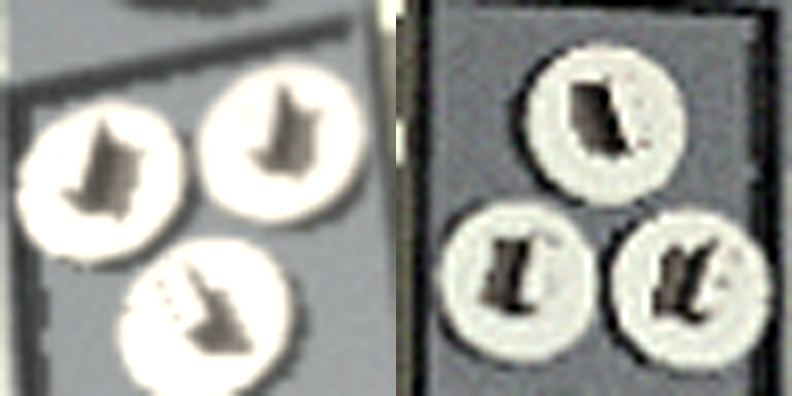

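Emit:
{"api": "arm_command", "payload": {
  "plan": [
    [[0,0,0,-7,0,0,0.026],[0,0,0,-7,0,0,0.026],[0,0,0,-7,0,0,0.026],[0,0,0,-7,0,0,0.026],[0,0,0,-7,0,0,0.026],[0,0,0,-7,0,0,0.026],[0,0,0,0,0,0,0.026],[0,-0.012,-0.002,0,0,0,0.026],[0,-0.024,-0.0044,0,0,0,0.026],[0,-0.024,-0.0044,0,0,0,0.026],[0,-0.024,-0.0044,0,0,0,0.026],[0,-0.024,-0.0044,0,0,0,0.026],[0,-0.024,-0.0044,0,0,0,0.026],[0,-0.024,-0.0044,0,0,0,0.026],[0,-0.024,-0.0044,0,0,0,0.026],[0,-0.024,-0.0044,0,0,0,0.026],[0,-0.024,-0.0044,0,0,0,0.026],[0,-0.015,-0.003,0,0,0,0.026],[0,-0.006,0,0,0,0,0.026],[0,0,0,0,0,0,0.026]]
  ]
}}

```text
t: 52.78
tool_pos: [0.5525, -0.3997, 0.2187]
tool_rot: [-0.215, 1.594, 0.244]
contact_force: [0.8, -0.9, -0.5]
opening: 0.026
```

```bash
python3 - <<'E'
from fit import *
st()
im={'top':cv2.imread('pics/top0.png',0).astype(np.float32),'scene':cv2.imread('pics/scene0.png',0).astype(np.float32)}
N=56
for nm,(cx,cy) in dict(A=(.5042,-.3557),B=(.561,-.3895),C=(.5018,-.4174)).items():
    ii,jj=np.mgrid[0:N,0:N]; P=np.c_[cx+.028-ii.ravel()*.001,cy+.028-jj.ravel()*.001,np.full(N*N,.016)]
    for c in im:
        q=proj(c,P).reshape(N,N,2); v=cv2.remap(im[c],q[...,0],q[...,1],cv2.INTER_CUBIC)
        rr=np.hypot(ii-28,jj-28); d=(v<(np.percentile(v[rr<26],5)+np.percentile(v[rr<26],90))/2)&(rr<24)
        rows=[i for i in range(N) if d[i].sum()>2]; rows=rows[len(rows)//5:-len(rows)//5]
        s=[np.degrees(np.arctan(np.polyfit(rows,[f(np.nonzero(d[i])[0]) for i in rows],1)[0])) for f in (np.min,np.max)]
        print(nm,c,'edge yaw deg',np.round(s,1),len(rows))
go(.561,-.3895,.1,108)
E
```

```text
t 52.78 pos [ 0.5525 -0.3997  0.2187] R [[-0.038, -0.286, 0.957], [0.013, 0.958, 0.287], [-0.999, 0.024, -0.033]] F [ 0.8 -0.9 -0.5] op 0.026 q [-0.73  0.22  1.46 -0.02  1.51 -2.59]
A top edge yaw deg [-18.7 -16.9] 17
A scene edge yaw deg [  7.1 -27.4] 21
B top edge yaw deg [ 9.8 16.9] 16
B scene edge yaw deg [ 16.5 -21.7] 18
C top edge yaw deg [-16.9 -18.5] 18
C scene edge yaw deg [ -1.4 -27. ] 20
jaw 106.6 turn [-1.34 -1.86 -1.38] shift(after turn) [0.1187 0.0071 0.0112] dist 0.119 q6 end -143.0
```

Emit:
{"api": "arm_command", "payload": {
  "plan": [
    [[0,0,0,2.5,-1.8,-1.4,0.026],[0,0,0,0,0,0,0.026],[0.02,0.007,0.011,0,0,0,0.026],[0.03,0,0,0,0,0,0.026],[0.03,0,0,0,0,0,0.026],[0.02,0,0,0,0,0,0.026],[0,0,0,0,0,0,0.026],[0,0,0,0,0,0,0.026]]
  ]
}}

```text
t: 53.45
tool_pos: [0.5629, -0.3867, 0.1177]
tool_rot: [-0.195, 1.563, 0.193]
contact_force: [-0.4, -0.6, 0.5]
opening: 0.0261
```

```bash
python3 -c "
from fit import *
st(); go(.561,-.3895,.019,104); crops('m10',(183,265),(445,183),24)"
```

```text
t 53.45 pos [ 0.5629 -0.3867  0.1177] R [[-0.001, -0.245, 0.97], [-0.002, 0.97, 0.245], [-1.0, -0.002, -0.001]] F [-0.4 -0.6  0.5] op 0.0261 q [-0.71  0.27  1.56 -0.    1.31 -2.53]
jaw 104.2 turn [ 0.15 -0.07  0.1 ] shift(after turn) [ 0.0987 -0.0023 -0.0026] dist 0.099 q6 end -139.0
```

View pics/m10.png

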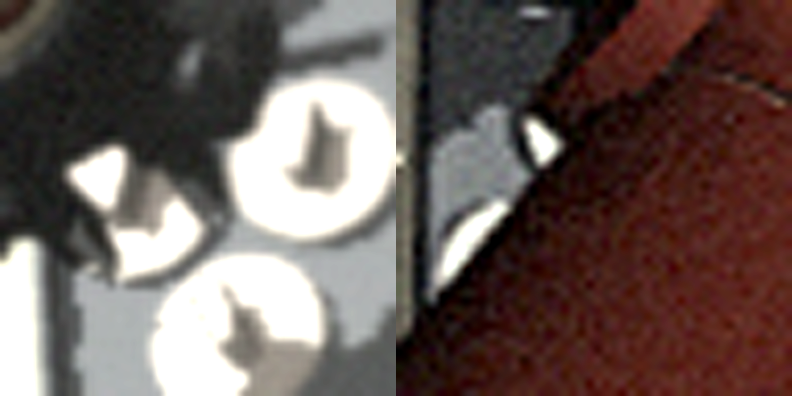

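Emit:
{"api": "arm_command", "payload": {
  "plan": [
    [[0,-0.002,-0.0023,0,0,0,0.026],[0,0,0,0,0,0,0.026],[0.015,0,0,0,0,0,0.026],[0.02,0,0,0,0,0,0.026],[0.02,0,0,0,0,0,0.026],[0.01,0,0,0,0,0,0.026],[0.005,0,0,0,0,0,0.026],[0,0,0,0,0,0,0.026],[0,0,0,0,0,0,0.026]]
  ]
}}

```text
t: 54.3
tool_pos: [0.5668, -0.3954, 0.0555]
tool_rot: [-0.206, 1.55, 0.18]
contact_force: [-0.1, 0.2, 0.7]
opening: 0.0259
```

```bash
python3 -c "
from fit import *
st(); go(.561,-.3895,.019,104)"
```

```text
t 54.3 pos [ 0.5668 -0.3954  0.0555] R [[0.014, -0.244, 0.97], [-0.015, 0.97, 0.244], [-1.0, -0.018, 0.01]] F [-0.1  0.2  0.7] op 0.0259 q [-0.72  0.34  1.59 -0.    1.19 -2.53]
jaw 104.1 turn [0.12 0.58 1.05] shift(after turn) [ 0.0365  0.0072 -0.0042] dist 0.037 q6 end -139.0
```

Emit:
{"api": "arm_command", "payload": {
  "plan": [
    [[0,0.007,-0.004,0,0.6,1,0.026],[0,0,0,0,0,0,0.026],[0.008,0,0,0,0,0,0.026],[0.008,0,0,0,0,0,0.026],[0.008,0,0,0,0,0,0.026],[0.004,0,0,0,0,0,0.026],[0,0,0,0,0,0,0.026]]
  ]
}}

```text
t: 54.88
tool_pos: [0.5626, -0.3907, 0.0289]
tool_rot: [-0.197, 1.559, 0.19]
contact_force: [-0.2, 0.1, -0.2]
opening: 0.0261
```

```bash
python3 -c "
from fit import *
st(); go(.561,-.3895,.019,104)"
```

```text
t 54.88 pos [ 0.5626 -0.3907  0.0289] R [[0.004, -0.244, 0.97], [-0.004, 0.97, 0.244], [-1.0, -0.005, 0.003]] F [-0.2  0.1 -0.2] op 0.0261 q [-0.72  0.37  1.6  -0.    1.16 -2.53]
jaw 104.1 turn [0.12 0.15 0.26] shift(after turn) [ 0.0099  0.0015 -0.0013] dist 0.01 q6 end -139.0
```

Emit:
{"api": "arm_command", "payload": {
  "plan": [
    [[0.004,0.0013,-0.001,0,0.1,0.2,0.026],[0.004,0,0,0,0,0,0.026],[0,0,0,0,0,0,0.02],[0,0,0,0,0,0,0.01],[0,0,0,0,0,0,0.003],[0,0,0,0,0,0,0.003],[0,0,0,0,0,0,0.003],[0,0,0,0,0,0,0.003],[0,0,0,0,0,0,0.003]]
  ],
  "squeeze": 40
}}

```text
t: 55.63
tool_pos: [0.5614, -0.3897, 0.0198]
tool_rot: [-0.194, 1.561, 0.193]
contact_force: [-0.4, -0.9, -0.3]
opening: 0.0094
```

Emit:
{"api": "arm_command", "payload": {
  "plan": [
    [[-0.008,0,0,0,0,0,0.003],[-0.015,0,0,0,0,0,0.003],[-0.02,0,0,0,0,0,0.003],[-0.03,0,0,0,0,0,0.003],[-0.03,0,0,0,0,0,0.003],[-0.03,0,0,0,0,0,0.003],[-0.03,0,0,0,0,0,0.003],[-0.03,0,0,0,0,0,0.003],[-0.015,0,0,0,0,0,0.003],[0,0,0,0,0,0,0.003]]
  ]
}}

```text
t: 56.47
tool_pos: [0.5604, -0.3887, 0.248]
tool_rot: [-0.196, 1.559, 0.191]
contact_force: [1.4, 0.3, 0.3]
opening: 0.0091
```

```bash
python3 -c "
from fit import *
st(); bladed((.581,.1934,.3)); look('scene',['cap_1','test_head']); go(.581,.1934,.23,107.3)"
```

```text
t 56.47 pos [ 0.5604 -0.3887  0.248 ] R [[0.003, -0.244, 0.97], [-0.003, 0.97, 0.244], [-1.0, -0.003, 0.002]] F [1.4 0.3 0.3] op 0.0091 q [-0.72  0.17  1.46  0.    1.51 -2.53]
bladed ['scene', 'top'] xy [0.5808 0.1935] yaw 17.2 s 0.662
bladed ['scene'] xy [0.5817 0.1921] yaw 18.0 s 0.73
bladed ['top'] xy [0.5802 0.1947] yaw 18.0 s 0.673
scene cap_1 0.67 [ 0.5613 -0.3857  0.2351] [163. 249.]
scene cap_1 0.55 [ 0.5055 -0.3585  0.0127] [196. 261.]
scene cap_1 0.53 [ 0.5012 -0.4193  0.0125] [175. 265.]
scene cap_1 0.22 [ 0.4048 -0.3836  0.0047] [184. 233.]
scene test_head 0.65 [ 0.2691  0.289  -0.0018] [382. 149.]
jaw 104.1 turn [-3.18 -0.32 -0.5 ] shift(after turn) [0.0078 0.5469 0.1946] dist 0.581 q6 end -89.0
```

Emit:
{"api": "arm_command", "payload": {
  "plan": [
    [[-0.002,0.012,0.005,-3.1,-0.3,-0.5,0.003],[-0.003,0.033,0.0117,0,0,0,0.003],[-0.003,0.033,0.0117,0,0,0,0.003],[-0.003,0.033,0.0117,0,0,0,0.003],[-0.003,0.033,0.0117,0,0,0,0.003],[-0.003,0.033,0.0117,0,0,0,0.003],[-0.003,0.033,0.0117,0,0,0,0.003],[-0.003,0.033,0.0117,0,0,0,0.003],[-0.003,0.033,0.0117,0,0,0,0.003],[-0.003,0.033,0.0117,0,0,0,0.003],[-0.003,0.033,0.0117,0,0,0,0.003],[-0.003,0.033,0.0117,0,0,0,0.003],[-0.003,0.033,0.0117,0,0,0,0.003],[-0.003,0.033,0.0117,0,0,0,0.003],[-0.003,0.033,0.0117,0,0,0,0.003],[-0.003,0.033,0.0117,0,0,0,0.003],[-0.003,0.033,0.0117,0,0,0,0.003],[-0.002,0.02,0.007,0,0,0,0.003],[0,0.008,0.003,0,0,0,0.003],[0,0,0,0,0,0,0.003]]
  ]
}}

```text
t: 58.43
tool_pos: [0.5679, 0.2448, 0.2505]
tool_rot: [-0.216, 1.625, 0.255]
contact_force: [-0.1, -0.9, 0.2]
opening: 0.0093
```

Emit:
{"api": "arm_command", "payload": {
  "plan": [
    [[0,0,0,0,0,0,0.003]]
  ]
}}

```text
t: 58.52
tool_pos: [0.5673, 0.2444, 0.2489]
tool_rot: [-0.217, 1.628, 0.255]
contact_force: [0.4, -0.4, -0.8]
opening: 0.0088
```

```bash
python3 -c "
from fit import *
st(); go(.581,.1935,.16,107.3)"
```

```text
t 58.52 pos [0.5673 0.2444 0.2489] R [[-0.072, -0.292, 0.954], [0.013, 0.956, 0.294], [-0.997, 0.034, -0.065]] F [ 0.4 -0.4 -0.8] op 0.0088 q [ 0.27  0.07  1.57  0.03  1.57 -1.6 ]
jaw 107.0 turn [-0.23 -3.74 -1.93] shift(after turn) [ 0.0889 -0.0527 -0.0021] dist 0.103 q6 end -89.0
```

Emit:
{"api": "arm_command", "payload": {
  "plan": [
    [[0,0,0,-0.2,-3.7,-1.9,0.003],[0,0,0,0,0,0,0.003],[0.01,-0.015,0,0,0,0,0.003],[0.015,-0.018,0,0,0,0,0.003],[0.015,-0.011,0,0,0,0,0.003],[0.01,-0.004,0,0,0,0,0.003],[0,0,0,0,0,0,0.003],[0,0,0,0,0,0,0.003]]
  ]
}}

```text
t: 59.18
tool_pos: [0.5811, 0.1867, 0.1921]
tool_rot: [-0.229, 1.569, 0.227]
contact_force: [-0.4, 0.5, -0.7]
opening: 0.0093
```

```bash
python3 -c "
from fit import *
st(); go(.581,.1935,.16,107.3)"
```

```text
t 59.18 pos [0.5811 0.1867 0.1921] R [[-0.01, -0.286, 0.958], [-0.002, 0.958, 0.286], [-1.0, 0.001, -0.01]] F [-0.4  0.5 -0.7] op 0.0093 q [ 0.19  0.05  1.68 -0.    1.42 -1.67]
jaw 106.6 turn [-0.68 -0.59 -0.03] shift(after turn) [0.0321 0.0066 0.0019] dist 0.033 q6 end -89.0
```

Emit:
{"api": "arm_command", "payload": {
  "plan": [
    [[0,0.006,0.0017,-0.6,-0.6,0,0.003],[0,0,0,0,0,0,0.003],[0.012,0,0,0,0,0,0.003],[0.015,0,0,0,0,0,0.003],[0.015,0,0,0,0,0,0.003],[0.005,0,0,0,0,0,0.003],[0,0,0,0,0,0,0.003],[0,0,0,0,0,0,0.003]]
  ]
}}

```text
t: 59.85
tool_pos: [0.5823, 0.1977, 0.1455]
tool_rot: [-0.238, 1.55, 0.242]
contact_force: [0.0, -0.1, -1.4]
opening: 0.0089
```

```bash
python3 -c "
from fit import *
st(); go(.581,.1935,.1228,107.3)"
```

```text
t 59.85 pos [0.5823 0.1977 0.1455] R [[0.007, -0.301, 0.954], [0.004, 0.954, 0.301], [-1.0, 0.002, 0.007]] F [ 0.  -0.1 -1.4] op 0.0089 q [ 0.21  0.09  1.72  0.    1.32 -1.67]
jaw 107.5 turn [ 0.23  0.43 -0.09] shift(after turn) [ 0.0227 -0.0036 -0.0025] dist 0.023 q6 end -89.0
```

Emit:
{"api": "arm_command", "payload": {
  "plan": [
    [[0,-0.0032,-0.0023,0.2,0.4,0,0.003],[0,0,0,0,0,0,0.003],[0.004,0,0,0,0,0,0.003],[0.005,0,0,0,0,0,0.003],[0.003,0,0,0,0,0,0.003],[0,0,0,0,0,0,0.003]]
  ]
}}

```text
t: 60.35
tool_pos: [0.583, 0.1943, 0.1362]
tool_rot: [-0.236, 1.552, 0.239]
contact_force: [0.1, 0.6, -0.2]
opening: 0.0095
```

```bash
python3 -c "
from fit import *
st(); go(.581,.1935,.1228,107.3)"
```

```text
t 60.35 pos [0.583  0.1943 0.1362] R [[0.005, -0.298, 0.955], [0.003, 0.955, 0.298], [-1.0, 0.001, 0.006]] F [ 0.1  0.6 -0.2] op 0.0095 q [ 0.2   0.1   1.73  0.    1.31 -1.67]
jaw 107.3 turn [ 0.04  0.34 -0.06] shift(after turn) [ 0.0134 -0.0002 -0.0021] dist 0.014 q6 end -89.0
```

Emit:
{"api": "arm_command", "payload": {
  "plan": [
    [[0.003,0,-0.002,0,0.3,0,0.003],[0.003,0,0,0,0,0,0.003],[0.003,0,0,0,0,0,0.003],[0.003,0,0,0,0,0,0.003]]
  ]
}}

```text
t: 60.68
tool_pos: [0.5813, 0.1936, 0.1237]
tool_rot: [-0.237, 1.557, 0.238]
contact_force: [0.5, -0.6, 0.1]
opening: 0.0094
```

Emit:
{"api": "arm_command", "payload": {
  "plan": [
    [[0.002,0,0,0,0,0,0.003]]
  ]
}}

```text
t: 60.77
tool_pos: [0.5813, 0.1936, 0.1218]
tool_rot: [-0.237, 1.557, 0.238]
contact_force: [-2.5, -0.4, 13.7]
opening: 0.0094
```

Emit:
{"api": "arm_command", "payload": {
  "plan": [
    [[-0.0005,0,0,0,0,0,0.01],[0,0,0,0,0,0,0.02],[0,0,0,0,0,0,0.026],[0,0,0,0,0,0,0.026],[0,0,0,0,0,0,0.026],[-0.01,0,0,0,0,0,0.026],[-0.02,0,0,0,0,0,0.026],[-0.03,0,0,0,0,0,0.026],[-0.03,0,0,0,0,0,0.026],[-0.03,0,0,0,0,0,0.026],[-0.01,0,0,0,0,0,0.026],[0,0,0,0,0,0,0.026]]
  ]
}}

```text
t: 61.77
tool_pos: [0.5796, 0.1932, 0.258]
tool_rot: [-0.237, 1.562, 0.238]
contact_force: [-0.6, 0.4, 0.5]
opening: 0.0264
```

```bash
python3 -c "
from fit import *
st(); go(.5042,-.3557,.26,78)"
```

```text
t 61.77 pos [0.5796 0.1932 0.258 ] R [[-0.004, -0.298, 0.955], [0.0, 0.955, 0.298], [-1.0, 0.001, -0.004]] F [-0.6  0.4  0.5] op 0.0264 q [ 0.2   0.01  1.61  0.    1.52 -1.67]
jaw 107.3 turn [ 2.934e+01 -2.400e-01 -2.000e-02] shift(after turn) [-0.002  -0.5526  0.0403] dist 0.554 q6 end -113.0
```

Emit:
{"api": "arm_command", "payload": {
  "plan": [
    [[0,0,0,5.85,0,0,0.026],[0,0,0,5.85,0,0,0.026],[0,0,0,5.85,0,0,0.026],[0,0,0,5.85,0,0,0.026],[0,0,0,5.85,0,0,0.026],[0,0,0,0,0,0,0.026],[-0.002,-0.015,0.001,0,0,0,0.026],[-0.003,-0.033,0.0027,0,0,0,0.026],[-0.003,-0.033,0.0027,0,0,0,0.026],[-0.003,-0.033,0.0027,0,0,0,0.026],[-0.003,-0.033,0.0027,0,0,0,0.026],[-0.003,-0.033,0.0027,0,0,0,0.026],[-0.003,-0.033,0.0027,0,0,0,0.026],[-0.003,-0.033,0.0027,0,0,0,0.026],[-0.003,-0.033,0.0027,0,0,0,0.026],[-0.003,-0.033,0.0027,0,0,0,0.026],[-0.002,-0.02,0.0015,0,0,0,0.026],[0,-0.01,0,0,0,0,0.026],[0,0,0,0,0,0,0.026],[0,0,0,0,0,0,0.026]]
  ]
}}

```text
t: 63.43
tool_pos: [0.5185, -0.1679, 0.2719]
tool_rot: [0.152, 1.594, -0.16]
contact_force: [0.2, -0.1, 0.2]
opening: 0.0259
```

```bash
python3 -c "
from fit import *
st(); go(.5042,-.3557,.2,78); ims=grab(n=1); cap((.5042,-.3557,0),ims); crops('m11',(388,220),(249,168),28)"
```

```text
t 63.43 pos [ 0.5185 -0.1679  0.2719] R [[-0.029, 0.196, 0.98], [-0.002, 0.98, -0.197], [-1.0, -0.008, -0.029]] F [ 0.2 -0.1  0.2] op 0.0259 q [-0.44 -0.14  1.73 -0.01  1.57 -1.81]
jaw 78.7 turn [ 0.66 -1.63  0.46] shift(after turn) [ 0.0719 -0.1867  0.0251] dist 0.202 q6 end -113.0
cap ['scene', 'top'] [ 0.5041 -0.3556] 0.87
cap ['scene'] [ 0.5042 -0.3567] 0.884
cap ['top'] [ 0.504  -0.3549] 0.883
```

View pics/m11.png

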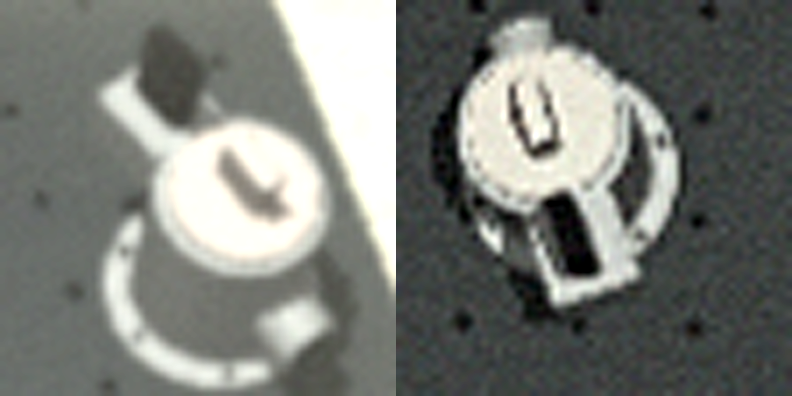

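Emit:
{"api": "arm_command", "payload": {
  "plan": [
    [[0,0,0,0.6,-1.6,0.4,0.026],[0,0,0,0,0,0,0.026],[0,-0.012,0.002,0,0,0,0.026],[0,-0.024,0.0035,0,0,0,0.026],[0,-0.024,0.0035,0,0,0,0.026],[0,-0.024,0.0035,0,0,0,0.026],[0,-0.024,0.0035,0,0,0,0.026],[0,-0.024,0.0035,0,0,0,0.026],[0.005,-0.024,0.0035,0,0,0,0.026],[0.01,-0.016,0.002,0,0,0,0.026],[0.01,-0.006,0,0,0,0,0.026],[0,0,0,0,0,0,0.026],[0,0,0,0,0,0,0.026]]
  ]
}}

```text
t: 64.72
tool_pos: [0.5085, -0.3534, 0.2457]
tool_rot: [0.151, 1.56, -0.155]
contact_force: [0.2, 1.0, 0.6]
opening: 0.0261
```

```bash
python3 -c "
from fit import *
st(); go(.5042,-.3557,.1,78)"
```

```text
t 64.72 pos [ 0.5085 -0.3534  0.2457] R [[0.005, 0.194, 0.981], [-0.003, 0.981, -0.194], [-1.0, -0.002, 0.006]] F [0.2 1.  0.6] op 0.0261 q [-0.73  0.03  1.62  0.    1.49 -2.1 ]
jaw 78.8 turn [0.82 0.32 0.09] shift(after turn) [ 0.1457 -0.0031 -0.0037] dist 0.146 q6 end -113.0
```

Emit:
{"api": "arm_command", "payload": {
  "plan": [
    [[0,-0.0025,-0.0035,0.8,0.3,0,0.026],[0,0,0,0,0,0,0.026],[0.02,0,0,0,0,0,0.026],[0.03,0,0,0,0,0,0.026],[0.03,0,0,0,0,0,0.026],[0.03,0,0,0,0,0,0.026],[0.03,0,0,0,0,0,0.026],[0.02,0,0,0,0,0,0.026],[0.01,0,0,0,0,0,0.026],[0,0,0,0,0,0,0.026],[0,0,0,0,0,0,0.026]]
  ]
}}

```text
t: 65.63
tool_pos: [0.511, -0.3488, 0.0782]
tool_rot: [0.15, 1.553, -0.162]
contact_force: [0.7, -0.3, -0.0]
opening: 0.0259
```

```bash
python3 -c "
from fit import *
st(); go(.5042,-.3557,.019,78)"
```

```text
t 65.63 pos [ 0.511  -0.3488  0.0782] R [[0.011, 0.197, 0.98], [-0.009, 0.98, -0.197], [-1.0, -0.006, 0.013]] F [ 0.7 -0.3 -0. ] op 0.0259 q [-0.72  0.17  1.76  0.    1.2  -2.09]
jaw 78.6 turn [0.61 0.73 0.36] shift(after turn) [ 0.0592 -0.0081 -0.0052] dist 0.06 q6 end -113.0
```

Emit:
{"api": "arm_command", "payload": {
  "plan": [
    [[0,-0.0075,-0.005,0.5,0.7,0.3,0.026],[0,0,0,0,0,0,0.026],[0.012,0,0,0,0,0,0.026],[0.012,0,0,0,0,0,0.026],[0.008,0,0,0,0,0,0.026],[0,0,0,0,0,0,0.026],[0,0,0,0,0,0,0.026]]
  ]
}}

```text
t: 66.22
tool_pos: [0.508, -0.3594, 0.0513]
tool_rot: [0.157, 1.555, -0.17]
contact_force: [0.7, 0.2, 0.1]
opening: 0.0264
```

```bash
python3 -c "
from fit import *
st(); go(.5042,-.3557,.019,78)"
```

```text
t 66.22 pos [ 0.508  -0.3594  0.0513] R [[0.009, 0.207, 0.978], [-0.009, 0.978, -0.207], [-1.0, -0.007, 0.011]] F [0.7 0.2 0.1] op 0.0264 q [-0.73  0.21  1.76 -0.    1.16 -2.1 ]
jaw 78.1 turn [0.07 0.61 0.4 ] shift(after turn) [ 0.0323  0.0028 -0.0045] dist 0.033 q6 end -113.0
```

Emit:
{"api": "arm_command", "payload": {
  "plan": [
    [[0,0.0023,-0.004,0,0.6,0.4,0.026],[0,0,0,0,0,0,0.026],[0.01,0,0,0,0,0,0.026],[0.01,0,0,0,0,0,0.026],[0.006,0,0,0,0,0,0.026],[0,0,0,0,0,0,0.026]]
  ]
}}

```text
t: 66.72
tool_pos: [0.5043, -0.3558, 0.0227]
tool_rot: [0.164, 1.565, -0.163]
contact_force: [-0.3, -0.2, -0.2]
opening: 0.0262
```

```bash
python3 -c "
from fit import *
st(); go(.5042,-.3557,.019,78)"
```

```text
t 66.72 pos [ 0.5043 -0.3558  0.0227] R [[-0.001, 0.207, 0.978], [0.001, 0.978, -0.207], [-1.0, 0.001, -0.001]] F [-0.3 -0.2 -0.2] op 0.0262 q [-0.74  0.25  1.77  0.    1.13 -2.1 ]
jaw 78.1 turn [ 0.08 -0.04 -0.04] shift(after turn) [ 0.0037  0.0001 -0.0001] dist 0.004 q6 end -113.0
```

Right on it. Close, lift, and measure the right housing.

Emit:
{"api": "arm_command", "payload": {
  "plan": [
    [[0.0035,0,0,0,0,0,0.026],[0,0,0,0,0,0,0.02],[0,0,0,0,0,0,0.01],[0,0,0,0,0,0,0.003],[0,0,0,0,0,0,0.003],[0,0,0,0,0,0,0.003],[0,0,0,0,0,0,0.003],[0,0,0,0,0,0,0.003]]
  ]
}}

```text
t: 67.38
tool_pos: [0.5045, -0.3559, 0.0187]
tool_rot: [0.164, 1.565, -0.163]
contact_force: [0.1, 0.2, -0.2]
opening: 0.009
```

Emit:
{"api": "arm_command", "payload": {
  "plan": [
    [[-0.008,0,0,0,0,0,0.003],[-0.015,0,0,0,0,0,0.003],[-0.02,0,0,0,0,0,0.003],[-0.03,0,0,0,0,0,0.003],[-0.03,0,0,0,0,0,0.003],[-0.03,0,0,0,0,0,0.003],[-0.03,0,0,0,0,0,0.003],[-0.03,0,0,0,0,0,0.003],[-0.015,0,0,0,0,0,0.003],[0,0,0,0,0,0,0.003]]
  ]
}}

```text
t: 68.22
tool_pos: [0.5028, -0.3545, 0.2388]
tool_rot: [0.166, 1.568, -0.161]
contact_force: [0.3, 0.0, 0.6]
opening: 0.0093
```

```bash
python3 -c "
from fit import *
st(); bladed((.5718,-.1516,-.42)); look('scene',['cap_1']); go(.5718,-.1516,.2,65.6)"
```

```text
t 68.22 pos [ 0.5028 -0.3545  0.2388] R [[-0.004, 0.206, 0.978], [0.003, 0.978, -0.206], [-1.0, 0.003, -0.004]] F [0.3 0.  0.6] op 0.0093 q [-0.74  0.03  1.63  0.    1.49 -2.1 ]
bladed ['scene', 'top'] xy [ 0.5722 -0.1513] yaw -24.1 s 0.566
bladed ['scene'] xy [ 0.5726 -0.1524] yaw -23.8 s 0.66
bladed ['top'] xy [ 0.5716 -0.1501] yaw -25.7 s 0.523
scene cap_1 0.74 [ 0.5026 -0.4187  0.0125] [175. 265.]
scene cap_1 0.51 [ 0.503  -0.3529  0.2314] [175. 224.]
jaw 78.1 turn [12.48 -0.91 -0.42] shift(after turn) [ 0.0305  0.2123 -0.0179] dist 0.215 q6 end -80.0
```

Emit:
{"api": "arm_command", "payload": {
  "plan": [
    [[0,0,0,6.2,-0.4,-0.2,0.003],[0,0,0,6.2,-0.4,-0.2,0.003],[0,0,0,0,0,0,0.003],[0,0.012,-0.001,0,0,0,0.003],[0,0.024,-0.002,0,0,0,0.003],[0,0.024,-0.002,0,0,0,0.003],[0,0.024,-0.002,0,0,0,0.003],[0,0.024,-0.002,0,0,0,0.003],[0,0.024,-0.002,0,0,0,0.003],[0,0.024,-0.002,0,0,0,0.003],[0,0.024,-0.002,0,0,0,0.003],[0,0.015,-0.001,0,0,0,0.003],[0,0.006,0,0,0,0,0.003],[0,0,0,0,0,0,0.003],[0,0,0,0,0,0,0.003]]
  ]
}}

```text
t: 69.72
tool_pos: [0.5637, -0.1413, 0.2081]
tool_rot: [0.334, 1.586, -0.304]
contact_force: [-0.8, -0.1, 0.1]
opening: 0.0095
```

```bash
python3 -c "
from fit import *
st(); go(.5721,-.1514,.145,65.6)"
```

```text
t 69.72 pos [ 0.5637 -0.1413  0.2081] R [[-0.034, 0.394, 0.919], [0.026, 0.919, -0.393], [-0.999, 0.011, -0.041]] F [-0.8 -0.1  0.1] op 0.0095 q [-0.38 -0.01  1.72  0.01  1.48 -1.55]
jaw 66.8 turn [ 1.23 -2.36 -0.58] shift(after turn) [ 0.0631 -0.0057  0.0119] dist 0.064 q6 end -80.0
```

Emit:
{"api": "arm_command", "payload": {
  "plan": [
    [[0,0,0,1.2,-2.3,-0.5,0.003],[0,0,0,0,0,0,0.003],[0,-0.005,0.0095,0,0,0,0.003],[0,0,0,0,0,0,0.003],[0.015,0,0,0,0,0,0.003],[0.02,0,0,0,0,0,0.003],[0.012,0,0,0,0,0,0.003],[0,0,0,0,0,0,0.003],[0,0,0,0,0,0,0.003]]
  ]
}}

```text
t: 70.47
tool_pos: [0.571, -0.1579, 0.1597]
tool_rot: [0.337, 1.546, -0.336]
contact_force: [0.4, 0.3, -0.2]
opening: 0.0092
```

```bash
python3 -c "
from fit import *
st(); go(.5721,-.1514,.1217,65.6)"
```

```text
t 70.47 pos [ 0.571  -0.1579  0.1597] R [[-0.002, 0.416, 0.909], [0.001, 0.909, -0.416], [-1.0, 0.0, -0.002]] F [ 0.4  0.3 -0.2] op 0.0092 q [-0.4   0.03  1.76  0.    1.36 -1.54]
jaw 65.4 turn [-0.2  -0.11 -0.  ] shift(after turn) [ 0.038   0.0064 -0.0017] dist 0.039 q6 end -80.0
```

Emit:
{"api": "arm_command", "payload": {
  "plan": [
    [[0,0.0055,-0.0015,0,0,0,0.003],[0,0,0,0,0,0,0.003],[0.008,0,0,0,0,0,0.003],[0.01,0,0,0,0,0,0.003],[0.004,0,0,0,0,0,0.003],[0,0,0,0,0,0,0.003],[0,0,0,0,0,0,0.003]]
  ]
}}

```text
t: 71.05
tool_pos: [0.5737, -0.1525, 0.1388]
tool_rot: [0.336, 1.542, -0.336]
contact_force: [0.2, -0.3, -0.1]
opening: 0.0092
```

```bash
python3 -c "
from fit import *
st(); go(.5721,-.1514,.1217,65.6)"
```

```text
t 71.05 pos [ 0.5737 -0.1525  0.1388] R [[0.002, 0.416, 0.909], [-0.001, 0.909, -0.416], [-1.0, 0.0, 0.002]] F [ 0.2 -0.3 -0.1] op 0.0092 q [-0.39  0.05  1.77  0.    1.32 -1.53]
jaw 65.4 turn [-0.18  0.13 -0.02] shift(after turn) [ 0.0171  0.0004 -0.0019] dist 0.017 q6 end -80.0
```

Within 2 mm; correct and seat.

Emit:
{"api": "arm_command", "payload": {
  "plan": [
    [[0.001,0.0003,-0.0018,0,0,0,0.003],[0.003,0,0,0,0,0,0.003],[0.003,0,0,0,0,0,0.003],[0.003,0,0,0,0,0,0.003],[0.003,0,0,0,0,0,0.003]]
  ]
}}

```text
t: 71.47
tool_pos: [0.5726, -0.1516, 0.1259]
tool_rot: [0.336, 1.54, -0.337]
contact_force: [0.2, 0.6, -0.9]
opening: 0.0088
```

Emit:
{"api": "arm_command", "payload": {
  "plan": [
    [[0.003,0,0,0,0,0,0.003],[0.002,0,0,0,0,0,0.003]]
  ]
}}

```text
t: 71.63
tool_pos: [0.5726, -0.1516, 0.1205]
tool_rot: [0.336, 1.541, -0.337]
contact_force: [-5.5, 3.0, 12.1]
opening: 0.009
```

Emit:
{"api": "arm_command", "payload": {
  "plan": [
    [[-0.0005,0,0,0,0,0,0.01],[0,0,0,0,0,0,0.02],[0,0,0,0,0,0,0.026],[0,0,0,0,0,0,0.026],[0,0,0,0,0,0,0.026],[-0.01,0,0,0,0,0,0.026],[-0.02,0,0,0,0,0,0.026],[-0.03,0,0,0,0,0,0.026],[-0.03,0,0,0,0,0,0.026],[-0.03,0,0,0,0,0,0.026],[-0.02,0,0,0,0,0,0.026],[0,0.02,0,0,0,0,0.026],[0,0.03,0,0,0,0,0.026],[0,0.03,0,0,0,0,0.026],[0,0.03,0,0,0,0,0.026],[0,0.02,0,0,0,0,0.026],[0,0,0,0,0,0,0.026]]
  ]
}}

```text
t: 73.05
tool_pos: [0.6287, -0.0303, 0.2787]
tool_rot: [0.34, 1.531, -0.34]
contact_force: [-0.6, 0.1, 0.1]
opening: 0.0261
```

```bash
python3 -c "
from fit import *
st(); ims=grab(n=1); cap((.5813,.1936,0),ims,.119); cap((.5724,-.1515,0),ims,.119); cap((.5018,-.4174,0),ims)
ims=[]
s=get_image('scene')[:,:,::-1].astype(float); t=get_image('top')[:,:,::-1].astype(float)
c=lambda im,u,v,h=28:cv2.resize(im[v-h:v+h,u-h:u+h],(266,266),interpolation=cv2.INTER_CUBIC)
cv2.imwrite('pics/m12.png',np.clip(np.vstack([np.hstack([c(s,388,220),c(s,272,248),c(s,178,235)]),np.hstack([c(t,249,168),c(t,367,168),c(t,448,205)])])*1.5,0,255).astype(np.uint8))"
```

```text
t 73.05 pos [ 0.6287 -0.0303  0.2787] R [[0.013, 0.421, 0.907], [-0.003, 0.907, -0.421], [-1.0, 0.003, 0.013]] F [-0.6  0.1  0.1] op 0.0261 q [-0.17  0.03  1.56 -0.    1.54 -1.3 ]
cap ['scene', 'top'] [0.582  0.1979] 0.694
cap ['scene'] [0.583  0.1969] 0.711
cap ['top'] [0.5809 0.1991] 0.709
cap ['scene', 'top'] [ 0.5731 -0.1526] 0.78
cap ['scene'] [ 0.5734 -0.1532] 0.814
cap ['top'] [ 0.5731 -0.1519] 0.76
cap ['scene', 'top'] [ 0.5018 -0.4173] 0.871
cap ['scene'] [ 0.5019 -0.4183] 0.891
cap ['top'] [ 0.5018 -0.4165] 0.884
```

View pics/m12.png

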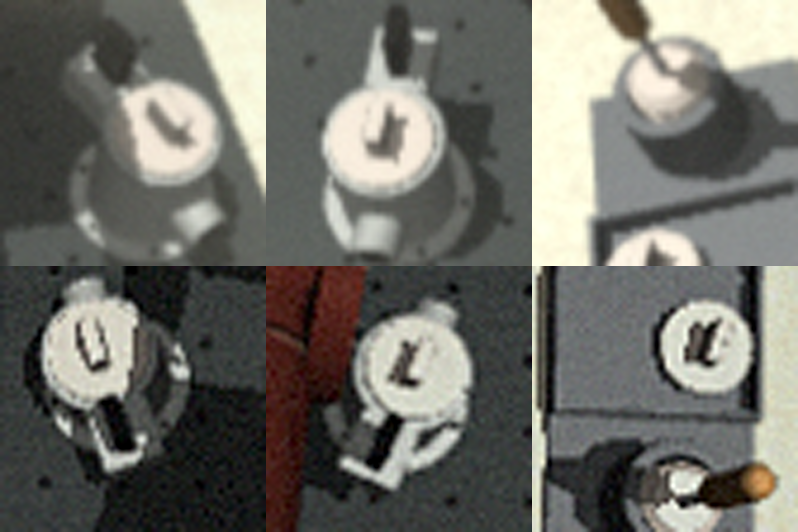

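```bash
python3 -c "
from h import *
print(finish_job())"
```

```text
the job is handed in; nothing more can be done
None
```

The job is handed in, at about 73 s of the 210 s allowed. Two housings were on the plate.

- **Brushing:** I gave each bore three full strokes, the left housing first and then the right. Nearly every stroke ended on the floor with about 8–13 N, and the brush then came clear of the mouth. One check partway down the right bore showed no floor contact yet, so I pushed that stroke on until it did.
- **Brush:** It went back into the caddy tube before any masking, and the last picture shows it standing upright.
- **Blades:** Both are in their lug slots. I pushed each until the shoulder met the lug, at about 29 N on the left housing and 23 N on the right.
- **Caps:** Both are seated on the rims, at about 14 N and 12 N. The disc heights when they stopped match lying flat.
- **Spares:** One cap stayed in the tray. The spare blade stayed in the rack. I never reached for the ball, the head, the gauge case or the green rack, but I took no last picture of them.

**Housing knocked:** The left housing moved about 2 cm around the time I released its blade, with no unusual force on the arm. I took this as the expected knock, measured it again and placed its cap at the new position.

**Checks that disagreed:**
- **Left cap:** The last automatic fit put it about 4 mm off the housing axis. The arm's shadow lay across the disc, and the earlier unshadowed picture shows the cap in place.
- **Left blade:** The network put it about 2 cm off at first, because the housing had already moved.

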